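# Wax-tumble a batch of drawer knobs and empty the drum

## Task

Tumble the loose wooden knobs in the bench tumbler: put every knob that stands on the bench into its drum, fit the crank on the square shaft and only then wind it clockwise through at least three full turns with the knobs inside. Then take the crank off and lay it back flat on its rubber mat, set the plywood tray on the bench in front of the machine, and tip the drum right over with its lever so that the knobs drop into the tray. Leave all the knobs in the tray, the drum back up on its stop, and the other things on the bench where they are.

Things in the scene. Friction and masses are not known exactly. Their poses are not given: they have to be found in the camera images.
- pivot (a point): Hand tumbler, fixed, place and yaw vary: grey base plate with two posts, between them a tipping cradle with a drum; gearbox (right, -y) and lever (left, +y) tip with it. This point: middle of the level tipping axis, 195 mm above the bench. Its axes are the machine's: x to the back, away from the robot (the drum leans and empties to the front, -x), y left, z up.
- base_front (a point): On the bench at the middle of the straight front edge of the machine's base plate (12 mm thick), 55 mm in front of the tipping axis, centred on the drum; axes as the machine's. The tray belongs against this edge, centred. A sloping apron guides falling pieces over the edge: its front lip, 50 mm above the bench, overhangs it by 17 mm, so the 40 mm tall tray slides in under it. The tipped drum's mouth comes down to 90 mm.
- drum_mid (a point): Ochre drum: flared pot 118 mm deep, mouth 136 mm across (128 inside), floor 82 mm across inside, wall 4 mm, three low ribs inside. This point: on its axis, 53 mm inside the mouth plane, 60 mm above the inner floor; z runs out through the mouth. On its stop the axis leans 25 degrees forward (-x), rim 235 to 300 mm above the bench. It turns half as far as the square shaft.
- cradle (a joint): Tipping angle of drum and lever about the tipping axis, rad: 0 = up on its stop, grows as the drum tips forward, 1.75 = fully tipped (mouth 35 degrees below level, everything slides out). Stiff: stays where it is left; 8 to 13 N at the lever's grip move it.
- lever_grip (a point): Middle of the lever's black round grip: 22 mm thick, 84 mm long, level along the machine's y, 100 mm from the tipping axis, 170 mm left of the drum's middle. With the drum up it stands 20 degrees back of straight above the axis (289 mm above the bench); it swings forward with the cradle angle to 80 degrees forward of upright. The flat lever arm joins it 48 mm to the right; its left end is free.
- winder (a joint): Turning angle of the square shaft, rad: grows as it is wound clockwise seen from above, without end; starts within 0.6 of 0. Turning it takes about 0.15 N m.
- shaft_mid (a point): Square steel shaft on the gearbox, upright while the drum is on its stop (it tips with it), 18 mm across flats, domed end, 35 mm tall above the round collar that the crank's hub sits on; collar top 225 mm above the bench, gearbox cover (90 x 98 mm) 10 mm lower. This point: on the axis, 22.5 mm above the collar; it meets crank_hub when the crank is seated. x and y axes are square to the flats and turn with the shaft.
- crank_hub (a point): Centre of the loose crank's hub: steel block 30 x 30 mm, 45 mm tall, square socket 20.5 mm wide, 39 mm deep, open below. A flat arm 20 mm wide, 10 mm thick, level with the hub's underside, runs along its x axis to the handle. 0.35 kg. Starts flat on its mat, handle up. Grip the faces that look along its y axis; any quarter turn fits the shaft.
- crank_grip (a point): Centre of the crank's upright red handle: 24 mm thick, 50 mm tall, turning freely on its pin; its axis is 65 mm from the hub's, its centre 16.5 mm above the hub's centre.
- crank_mid (a point): Middle of the crank seen from above: 31 mm from the hub's axis towards the handle, 5 mm above the crank's underside; its z axis is up when the crank lies flat.
- mat: Black rubber mat 170 x 120 x 4 mm fixed on the bench at the right: the crank's place. Origin under its centre, long side along its x axis.
- tray_mid (a point): Loose plywood tray, 150 (its x) x 200 (its y) x 40 mm tall, walls and floor 10 mm thick, 0.4 kg; this point is its centre, half-way up. Starts at the right front of the bench; a wall can be gripped from above and the tray slid or carried.
- knob0_mid (a point): Loose hexagonal beech drawer knob, 34 mm across flats (39 across corners), 34 mm tall, about 30 g, with a brass thread insert in one end; this point is its centre. Starts upright on the bench at the left; two to four of the four are there (the others read None).
- knob1_mid (a point): Loose hexagonal beech drawer knob, 34 mm across flats (39 across corners), 34 mm tall, about 30 g, with a brass thread insert in one end; this point is its centre. Starts upright on the bench at the left; two to four of the four are there (the others read None).
- knob2_mid (a point): Loose hexagonal beech drawer knob, 34 mm across flats (39 across corners), 34 mm tall, about 30 g, with a brass thread insert in one end; this point is its centre. Starts upright on the bench at the left; two to four of the four are there (the others read None).
- knob3_mid (a point): Loose hexagonal beech drawer knob, 34 mm across flats (39 across corners), 34 mm tall, about 30 g, with a brass thread insert in one end; this point is its centre. Starts upright on the bench at the left; two to four of the four are there (the others read None).
- glue: white plastic glue bottle, 56 mm across, 150 mm tall, bystander; origin under its base
- wax_tin: low aluminium tin, 66 mm across, 50 mm tall, bystander; origin under its base
- tape: roll of kraft tape lying flat, 90 mm across, 24 mm high, bystander; origin under its centre
- offcut: dark wood offcut 140 x 45 x 20 mm lying flat, bystander; origin under its centre
- brush_cup: blue ceramic cup, 72 mm across, 100 mm tall, bystander; origin under its base
Things that resemble listed ones, but are neither listed nor needed, are in the scene too. What is shaped like the part that bears knob1_mid but purple is not meant.

How it is judged:
By the outcome, as a careful person would: the job done as asked, in the order asked, and still so for the second after the job is handed in, with the robot touching nothing.
Of knob0, knob1, knob2, knob3 only 2 to 4 are there at a start; the rules pass over those that are not, and their reading is None.
At some moment in a run one of knob0, knob1, knob2, knob3, tray may be knocked a few centimetres aside while the robot is not near it.
It also fails if it takes over 210 s, if anything falls off the work surface, if the arm or the gripper's body presses on something with over 40 N, if the wrist force passes 120 N, or if a joint passes its speed limit or range.

## Robot

A 6-joint arm with a two-finger parallel gripper is mounted at the origin on the work surface. World frame = base frame: x ahead of the robot, y to its left, z up, the work surface at z = 0. Lengths are in m, angles in rad, forces in N, time in s.
With the tool pointing down it reaches from about 0.375 to 0.9 m from the base axis. Payload 3.1 kg.
Tool frame: the origin (TCP) lies midway between the tips of the shut fingers; the grasp point (between the pads) lies 19 mm behind it (manip.hold_point_z is the distance from the TCP to the grasp point, in m); x points along the fingers, y is the direction in which the jaws open and shut, and the axes are right-handed (so a half turn about x gives the same grasp; the last joint's range is limited). The gripper opens to 85 mm and grips with 20 to 120 N. Pads are 22 mm wide; open, the fingers measure 114 mm over their backs; the gripper's body (76 mm by 85 mm) begins 54 mm behind the grasp point. The pads swing forward as they close: fully open they stand 13 mm farther back than shut.
Start: joints at [1, 0.527, 1.433, -0, 1.181, -0.178], TCP at [0.239, 0.577, 0.209] pointing down, gripper open.
Joint ranges: [-3.08, 3.08], [-0.75, 2.2], [0.22, 2.44], [-1.43, 4.57], [0, 2.65], [-2.85, 2.85]. Speed limits (rad/s): [2.79, 2.79, 3.14, 3.14, 3.14, 3.14].

## Interface

Orientations are given as a unit quaternion [x, y, z, w].
In Python, from station import manip, snapshot gives the robot as it stands.
- The arm moves only by the shell command python3 -m crank 'ROWS' [FORCE]. ROWS is JSON, a list of rows, each a list of 5 numbers: the finger opening in m, from 0 to 0.0854, then the shift along the tool's x, y, z in m, then the turn about the tool's x in rad. In form: [[grip, tx, ty, tz, yaw], ...]. A call has 1 to 5 rows; each row shifts and turns the commanded pose from where the row before left it, along the tool's axes as they then stand; what a row does not reach is not made up. A row lasts 1/10 s, in which the tool goes at most 50 mm and 8.59 degrees, less where a joint would pass 70% of its speed; a pose out of reach is approached as far as the arm can. A call is refused whole if a number of a shift passes 0.05 or a number of a turn 0.15, either way. A call with a gripper value outside its range is refused whole. The fingers move at their own pace and stop on an object; FORCE is the grip in N (left out, the last holds). Time passes only in rows, so rows that do not move let the fingers close. It gives the time, the measured TCP pose, the force and the opening at its end, in the units of the state.
- manip.sense(): the state, without advancing time (a new reading comes with each control period).
- snapshot(name): name is "side" or "top"; returns a dict with "image" (480x640x3 uint8, blue, green, red), "range_z" (480x640 float32, m along the optical axis (not along the pixel's ray), 0 where there is no reading), "vertical_fov" (degrees; the focal length in pixels is half the picture's height over the tangent of half this angle, whatever the lens; pixels are square), "cx", "cy" (the principal point, pixels), "extrinsics" (4x4, takes a point from world to camera coordinates). Camera axes: x right, y up, looking along -z (the intrinsics and any distortion apply to the point x, -y, -z); pixel columns grow to the right and rows downward; lengths in m; the calibration is good to about 2 mm. A picture is of the moment at which its call begins.
- manip.sign_off(): hands the job in, once; it reports no verdict.
The state is a dict: "t": time; "q": joint angles; "qd": joint speeds; "tau": joint torques, N m; "tcp_pos": TCP position; "tool_rot": TCP orientation; "force": force on the tool from outside, world axes, zero at the start; "ft_torque": the same for the moment, N m; "finger_gap": opening from 0.0 (shut) to 1.0 (fully open).
Only numpy, scipy, OpenCV 4.12 (cv2) and the standard library are available. Lean on these libraries where they do the work, as an engineer would, in place of code of your own. Each camera call takes 0.05 s, during which the arm holds its last target.

## Working session

There is one attempt and no reset: what is moved stays moved. The work goes in short steps, Python scripts to look and compute and a shell command to move; the robot and the scene stay as the last step left them, time stands still between calls to the robot, and variables do not carry over. Pictures are saved under pics/ and viewed, and the job is handed in when it is done.

```bash
ls -la; mkdir -p pics
python3 - <<'E'
from station import manip, snapshot
import cv2,numpy as np
print(manip.sense()); print(manip.hold_point_z)
for n in ("side","top"):
    s=snapshot(n); cv2.imwrite(f"pics/{n}0.png",s["image"]); print(n,s["vertical_fov"],s["cx"],s["cy"],s["extrinsics"],[k for k in s]); print((s["range_z"]>0).mean())
E
```

```text
total 12
drwxr-xr-x  3 agent agent 4096 Dec  6 19:21 .
drwxr-xr-x 23 root  root  4096 Dec  6 19:21 ..
drwxr-xr-x  2 agent agent 4096 Dec  6 19:21 pics
{'t': 0.0, 'q': array([ 9.99510251e-01,  5.28478888e-01,  1.43388376e+00,  3.69021558e-05,
        1.18140130e+00, -1.78503759e-01]), 'qd': array([-0.00116681,  0.00026148,  0.00120057, -0.00103022, -0.00028843,
       -0.00268266]), 'tau': array([-1.03140967e-03, -4.42346156e+01, -1.78023791e+01, -2.57757329e-04,
        8.41792789e-03,  9.87333522e-06]), 'tcp_pos': array([0.23877645, 0.57677614, 0.20813175]), 'tool_rot': array([ 0.13727341,  0.69380513, -0.13869327,  0.69322048]), 'force': array([0.11616179, 0.53020333, 0.44733238]), 'ft_torque': array([-0.02570766, -0.00797791,  0.03138959]), 'finger_gap': 1.0001251480002407}
0.0187
side 51.692862949768795 322.3249938001605 239.59783959987203 [[-0.95455409 -0.29746034  0.01854304  0.52529511]
 [ 0.24242408 -0.73873869  0.62888451 -0.24185394]
 [-0.17336973  0.60479956  0.77727758 -1.19922685]
 [ 0.          0.          0.          1.        ]] ['image', 'range_z', 'vertical_fov', 'cx', 'cy', 'extrinsics']
0.995830078125
top 49.379085910947516 325.1102878441278 232.1692320303587 [[-0.00536693 -0.99998445  0.00151342 -0.00205291]
 [ 0.9880223  -0.00506931  0.15422787 -0.58339467]
 [-0.1542178   0.00232303  0.98803415 -1.4004005 ]
 [ 0.          0.          0.          1.        ]] ['image', 'range_z', 'vertical_fov', 'cx', 'cy', 'extrinsics']
0.9961360677083333
```

View pics/side0.png

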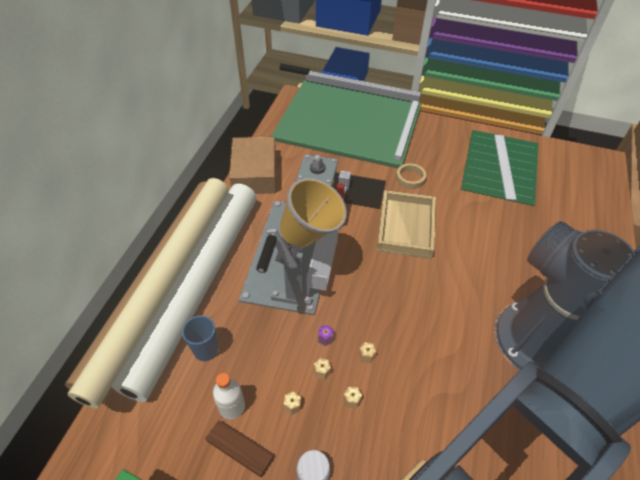

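View pics/top0.png

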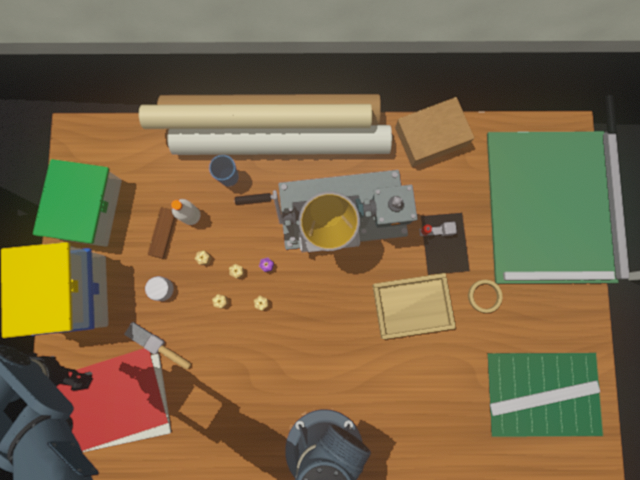

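```bash
cat > h.py <<'E'
import numpy as np,cv2
from station import manip,snapshot
from scipy.spatial.transform import Rotation as R
def cam(n):
    s=snapshot(n); h,w=s["image"].shape[:2]
    s["f"]=h/2/np.tan(np.radians(s["vertical_fov"])/2); return s
def rays(s,uv):
    uv=np.atleast_2d(uv).astype(float)
    d=np.c_[(uv[:,0]-s["cx"])/s["f"],-(uv[:,1]-s["cy"])/s["f"],-np.ones(len(uv))]
    E=s["extrinsics"];Rm=E[:3,:3]
    c=-np.linalg.solve(Rm,E[:3,3]); return c,d@np.linalg.inv(Rm).T
def plane(s,uv,z):
    c,d=rays(s,uv); t=(z-c[2])/d[:,2]; return c+d*t[:,None]
def proj(s,P):
    P=np.atleast_2d(P);E=s["extrinsics"];q=P@E[:3,:3].T+E[:3,3]
    return np.c_[s["cx"]+s["f"]*q[:,0]/-q[:,2], s["cy"]-s["f"]*q[:,1]/-q[:,2]]
def cloud(s):
    h,w=s["range_z"].shape;v,u=np.mgrid[:h,:w]
    c,d=rays(s,np.c_[u.ravel(),v.ravel()])
    return (c+d*s["range_z"].reshape(-1,1)).reshape(h,w,3)
def crop(s,name,x0,y0,x1,y1,k):
    cv2.imwrite("pics/"+name,cv2.resize(s["image"][y0:y1,x0:x1],None,fx=k,fy=k,interpolation=cv2.INTER_CUBIC))
def state():
    s=manip.sense(); M=R.from_quat(s["tool_rot"]).as_matrix()
    print("t %.2f tcp"%s["t"],s["tcp_pos"].round(4),"jaw y-axis ang %.1f"%np.degrees(np.arctan2(M[1,1],M[0,1])),"x",M[:,0].round(3),"gap %.4f"%(s["finger_gap"]*.0854),"F",s["force"].round(1),"q",s["q"].round(2))
    return s,M
def go(x,y,z,ang=None):
    """tool-frame shift to a world TCP target; ang=jaw-axis deg (mod 180)"""
    s,M=state(); d=M.T@(np.array([x,y,z])-s["tcp_pos"])
    print("shift tool [down, y, z]",d.round(4))
    if ang is not None:
        cur=np.degrees(np.arctan2(M[1,1],M[0,1])); e=(cur-ang+90)%180-90
        print("turn needed rad (+ about tool x=down)",np.radians(e).round(3))
E
python3 - <<'E'
from h import *
s=cam("top");P=cloud(s)
crop(s,"c_knobs.png",180,230,300,320,6)
crop(s,"c_mach.png",230,165,480,280,3)
hsv=cv2.cvtColor(s["image"],cv2.COLOR_BGR2HSV)
for (u,v) in [(203,258),(237,271),(220,301),(261,303),(267,265),(330,222),(396,203),(450,229),(428,230),(415,305),(486,296),(158,289),(300,400)]:
    print(u,v,P[v,u].round(4),hsv[v,u])
E
```

```text
203 258 [0.5143 0.333  0.0354] [ 23 110 218]
237 271 [0.4782 0.2389 0.0315] [ 22 106 207]
220 301 [0.3961 0.2826 0.0371] [ 22 125 191]
261 303 [0.39   0.1706 0.0382] [ 20 143 171]
267 265 [0.4944 0.1563 0.0306] [164  70 193]
330 222 [ 0.593  -0.0176  0.1528] [ 22 183 183]
396 203 [ 0.6197 -0.1737  0.2571] [  4  14 129]
450 229 [ 0.5896 -0.3501  0.0508] [  5   9 167]
428 230 [ 0.5835 -0.2846  0.0736] [  2 147 149]
415 305 [ 0.3829 -0.2542  0.0074] [ 20  99 186]
486 296 [ 4.069e-01 -4.554e-01  3.000e-04] [ 15 155 163]
158 289 [0.4288 0.4484 0.052 ] [ 15   5 205]
300 400 [ 0.1284  0.0656 -0.0019] [ 14 157 172]
```

Run:
```python
from h import *
s=cam("side")
crop(s,"c_side.png",230,130,450,430,2.6) if 0 else crop(s,"c_side.png",220,140,460,320,3)
```

```text
(no output)
```

View pics/c_knobs.png

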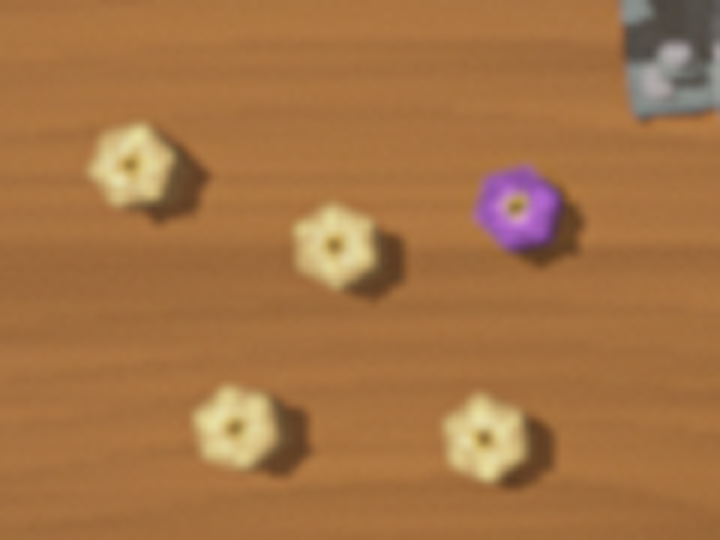

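View pics/c_mach.png

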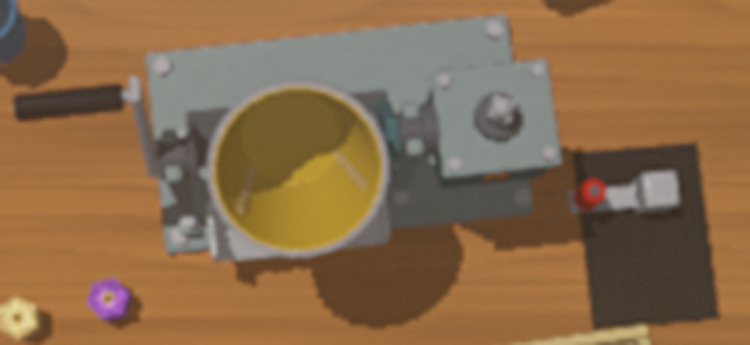

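View pics/c_side.png

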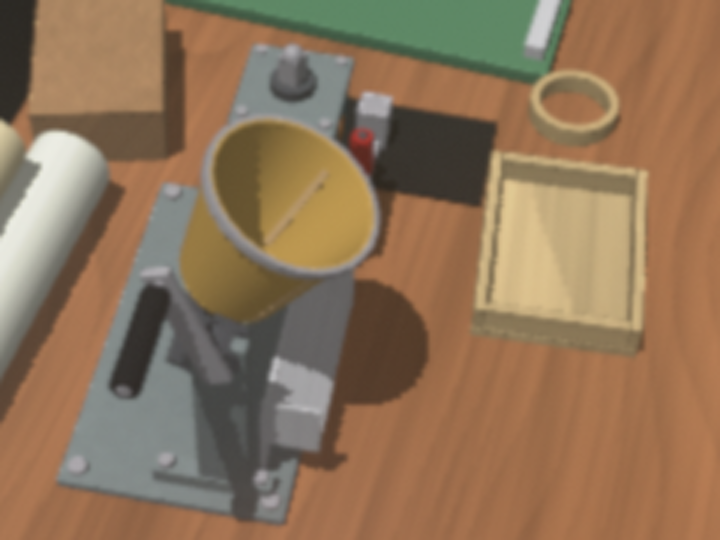

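```bash
cat > knobs.py <<'E'
from h import *
def knobs(s,P,verbose=True):
    hsv=cv2.cvtColor(s["image"],cv2.COLOR_BGR2HSV)
    m=((hsv[...,0]>14)&(hsv[...,0]<32)&(hsv[...,1]>50)&(P[...,2]>0.015)&(P[...,2]<.06)&(P[...,0]>.3)&(P[...,0]<.75)&(P[...,1]>-.1)&(P[...,1]<.5)).astype(np.uint8)
    n,l,st,c=cv2.connectedComponentsWithStats(m)
    out=[]
    for i in range(1,n):
        if st[i,4]<60: continue
        k=l==i; z=P[...,2][k]; 
        p=P[k]; p=p[p[:,2]>0.028]; 
        out.append((c[i],st[i,4],p.mean(0),np.median(z)))
    return out
E
python3 - <<'E'
from knobs import *
T=cam("top");S=cam("side")
for s in (T,S):
    for c,a,p,z in knobs(s,cloud(s)): print(c.round(1),a,p.round(4),"z",z.round(3),"plane34:",plane(s,c,.03).round(4))
PT=cloud(T);PS=cloud(S)
print("base corners T",plane(T,[(279,182.7),(399.3,170),(285.7,249),(408,236)],.012).round(4))
# base corners side: crop*1/3+ (220,140)
print("base corners S",plane(S,[(220+57/3,140+484/3),(220+280/3,140+523/3),(220+163/3,140+183/3)],.012).round(4))
# drum: ochre
for s,P in ((T,PT),(S,PS)):
    z=P[...,2]
    # black grip
    img=s["image"].astype(int); k=(img.max(2)<70)&(z>.26)&(z<.31)&(P[...,1]>.05)&(P[...,1]<.3)&(P[...,0]>.5)&(P[...,0]<.8)
    p=P[k]; print("grip n",k.sum(),p.mean(0).round(4),p.min(0).round(3),p.max(0).round(3)); c=np.cov(p[:,:2].T); w,v=np.linalg.eigh(c); print(np.degrees(np.arctan2(v[1,1],v[0,1])))
    k=(z>.228)&(P[...,1]<-.12)&(P[...,1]>-.25)&(P[...,0]>.5)&(P[...,0]<.75); p=P[k];print("shaft n",k.sum(),p.mean(0).round(4),p[p[:,2]>.25].mean(0).round(4),p[:,2].max())
    k=(z>.205)&(z<.222)&(P[...,1]<-.1)&(P[...,1]>-.27)&(P[...,0]>.5)&(P[...,0]<.75); p=P[k];print("cover",cv2.minAreaRect((p[:,:2]*1000).astype(np.float32)),p[:,2].mean())
E
```

```text
[202.5 257.7] 157 [0.5159 0.3359 0.0357] z 0.035 plane34: [[0.5159 0.3358 0.03  ]]
[236.3 270.9] 148 [0.4787 0.2412 0.0354] z 0.035 plane34: [[0.4785 0.2411 0.03  ]]
[219.8 301.2] 151 [0.3958 0.2848 0.0353] z 0.035 plane34: [[0.3957 0.2845 0.03  ]]
[260.9 303. ] 143 [0.39   0.1718 0.0353] z 0.035 plane34: [[0.3904 0.1718 0.03  ]]
[367.4 351. ] 235 [0.3884 0.1724 0.0359] z 0.036 plane34: [[0.3886 0.1722 0.03  ]]
[321.8 367.2] 252 [0.4764 0.2421 0.0358] z 0.036 plane34: [[0.4767 0.2422 0.03  ]]
[352.4 396. ] 273 [0.394  0.2852 0.0358] z 0.036 plane34: [[0.3938 0.2853 0.03  ]]
[292.  401.4] 277 [0.514  0.3364 0.036 ] z 0.036 plane34: [[0.5142 0.3363 0.03  ]]
base corners T [[ 0.7332  0.1266  0.012 ]
 [ 0.7692 -0.2204  0.012 ]
 [ 0.5411  0.1062  0.012 ]
 [ 0.5764 -0.2398  0.012 ]]
base corners S [[ 0.7279  0.1304  0.012 ]
 [ 0.5398  0.1086  0.012 ]
 [ 0.7665 -0.2191  0.012 ]]
grip n 140 [0.6216 0.158  0.2998] [0.612 0.124 0.291] [0.634 0.2   0.307]
98.4168725195488
shaft n 99 [ 0.6234 -0.1759  0.2475] [ 0.6247 -0.1768  0.2569] 0.2638456683530057
cover ((624.559814453125, -163.02627563476562), (90.92436218261719, 128.2391815185547), 6.041171073913574) 0.2157222227806
grip n 334 [0.6191 0.1646 0.2998] [0.608 0.121 0.289] [0.632 0.204 0.305]
95.82532396833771
shaft n 139 [ 0.6219 -0.1738  0.2438] [ 0.6226 -0.1753  0.2564] 0.26256519954354096
cover ((624.1844482421875, -179.19149780273438), (90.49443054199219, 101.5019760131836), 5.710717678070068) 0.21739319032093363
```

Run:
```python
from h import *
T=cam("top");S=cam("side")
hsv=cv2.cvtColor(T["image"],cv2.COLOR_BGR2HSV)
m=((hsv[...,0]>17)&(hsv[...,0]<30)&(hsv[...,1]>120)).astype(np.uint8); w=np.zeros_like(m); w[180:265,290:370]=1; m*=w
c=max(cv2.findContours(m,0,1)[0],key=cv2.contourArea); e=cv2.fitEllipse(cv2.convexHull(c)); print(e); pr=plane(T,e[0],.2675)[0]; print("rim c",pr)
psi=np.radians(5.8); ex=np.array([np.cos(psi),np.sin(psi),0]);ey=np.array([-np.sin(psi),np.cos(psi),0])
gr=np.array([.620,.1615,.289]); 
sh=np.array([.6235,-.176,0])
PT=cloud(T);PS=cloud(S)
# rim ring: 3D pts near z plane w/ tilt
for P in (PT,PS):
    q=P.reshape(-1,3); n=-np.sin(np.radians(25))*ex+np.cos(np.radians(25))*np.array([0,0,1])
    d=(q-pr)@n; r=np.linalg.norm((q-pr)-d[:,None]*n,axis=1); k=(abs(d)<.012)&(r>.055)&(r<.08)&(q[:,2]>.225)
    p=q[k]; 
    A=np.c_[(p-pr)@ey,(p-pr)@np.cross(ey,n)]; h=cv2.minEnclosingCircle((A*1000).astype(np.float32)); print("enclose",h,"n",k.sum(), "d",np.percentile(d[k],[5,50,95]))
# tray, crank, mat
for nm,s,P in (("T",T,PT),("S",S,PS)):
    z=P[...,2];h=cv2.cvtColor(s["image"],cv2.COLOR_BGR2HSV)
    k=(z>.033)&(z<.046)&(P[...,0]>.25)&(P[...,0]<.52)&(P[...,1]<-.1)&(P[...,1]>-.4); p=P[k]; print(nm,"tray",cv2.minAreaRect((p[:,:2]*1000).astype(np.float32)),k.sum())
    b=s["image"].astype(int); k=(b.max(2)<60)&(abs(z-.004)<.006)&(P[...,0]>.42)&(P[...,0]<.7)&(P[...,1]<-.22)&(P[...,1]>-.45); p=P[k]; print("mat",cv2.minAreaRect((p[:,:2]*1000).astype(np.float32)))
    k=(z>.044)&(z<.056)&(P[...,0]>.5)&(P[...,0]<.66)&(P[...,1]<-.31)&(P[...,1]>-.42); p=P[k]; print("hub",p.mean(0),cv2.minAreaRect((p[:,:2]*1000).astype(np.float32)),k.sum())
    k=(h[...,1]>120)&((h[...,0]<8)|(h[...,0]>172))&(z>.06)&(z<.082)&(P[...,1]<-.22)&(P[...,1]>-.42)&(P[...,0]>.45)&(P[...,0]<.7); p=P[k]; print("handle",p.mean(0),p[:,2].max(),cv2.minEnclosingCircle((p[:,:2]*1000).astype(np.float32)))
crop(T,"c_crank.png",410,205,480,285,8)
crop(T,"c_shaft.png",370,180,420,230,10)
```

```text
((328.805419921875, 221.0321044921875), (53.40933609008789, 55.21662521362305), 77.20142364501953)
rim c [ 0.57508876 -0.0134042   0.2675    ]
enclose ((-0.6282674074172974, -0.2565903067588806), 71.38140106201172) n 831 d [-0.00971123  0.00290527  0.00759963]
enclose ((-1.7942482233047485, -2.2439286708831787), 73.41411590576172) n 1030 d [-0.01030665  0.00372244  0.00797443]
T tray ((380.2313232421875, -246.34364318847656), (150.2460479736328, 200.32525634765625), 8.027029991149902) 878
mat ((579.4227905273438, -316.7909240722656), (111.69695281982422, 64.2205581665039), 60.60153579711914)
hub [ 0.59270213 -0.34965904  0.04972987] ((592.7368774414062, -349.91168212890625), (29.849031448364258, 31.850046157836914), 2.0041730403900146) 120
handle [ 0.58799393 -0.28397359  0.06799515] 0.07755299728870568 ((588.4854736328125, -284.8719482421875), 11.302888870239258)
S tray ((378.6047058105469, -247.9915008544922), (150.12879943847656, 209.8588104248047), 7.967259407043457) 834
mat ((548.3722534179688, -346.0929260253906), (147.86239624023438, 112.38943481445312), 6.4551615715026855)
hub [ 0.59108667 -0.35016844  0.05045186] ((591.8534545898438, -353.5361022949219), (30.13286781311035, 37.59395217895508), 5.160210132598877) 89
handle [ 0.58670882 -0.28139006  0.06830403] 0.0745978305040721 ((588.0879516601562, -283.3979187011719), 12.814205169677734)
```

View pics/c_crank.png

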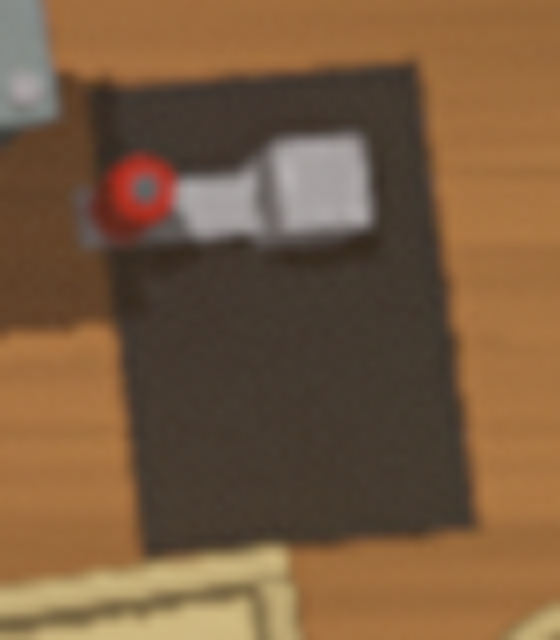

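View pics/c_shaft.png

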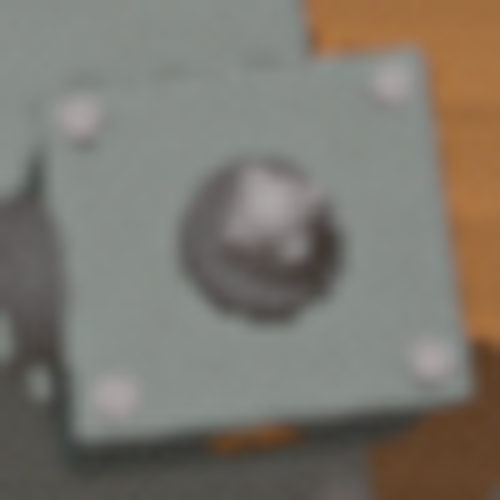

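```bash
cat >> knobs.py <<'E'
def phase(s,P,c):
    hsv=cv2.cvtColor(s["image"],cv2.COLOR_BGR2HSV)
    u,v=np.round(c).astype(int); x0,y0=u-14,v-14
    sub=s["image"][y0:y0+29,x0:x0+29]; k=8
    # top-face mask : bright beech, height
    m=((hsv[...,0]>14)&(hsv[...,0]<32)&(P[...,2]>.03)&(P[...,2]<.06))[y0:y0+29,x0:x0+29].astype(np.float32)
    M=cv2.GaussianBlur(cv2.resize(m,None,fx=k,fy=k,interpolation=cv2.INTER_CUBIC),(0,0),3)>.5
    yy,xx=np.nonzero(M); uv=np.c_[x0+(xx+.5)/k-.5,y0+(yy+.5)/k-.5]
    w=plane(s,uv,.034)[:,:2]; q=w-w.mean(0); z=(q[:,0]+1j*q[:,1])*1000
    f=(abs(z)**6*np.exp(6j*np.angle(z))).sum()/(abs(z)**6).sum()
    return w.mean(0),np.degrees(np.angle(f))/6,abs(f)
E
python3 - <<'E'
from knobs import *
T=cam("top");S=cam("side")
for s in (T,S):
    P=cloud(s)
    for c,a,p,z in knobs(s,P):
        w,ph,q=phase(s,P,c); print(c.round(1),w.round(4),"corner ang %.1f flat-normal %.1f q %.2f"%(ph,ph+30,q))
m=plane(T,np.array([(410+100/8,205+85/8),(410+412/8,205+66/8),(410+475/8,205+522/8),(410+148/8,205+550/8)]),.004);print("mat",m.round(3),m.mean(0))
E
```

```text
[202.4 257.6] [0.5163 0.3364] corner ang -18.2 flat-normal 11.8 q 0.26
[236.4 271. ] [0.4788 0.2416] corner ang 4.0 flat-normal 34.0 q 0.19
[219.8 301.3] [0.3959 0.2848] corner ang 15.1 flat-normal 45.1 q 0.26
[261. 303.] [0.3901 0.1719] corner ang 8.2 flat-normal 38.2 q 0.26
[367.4 351. ] [0.3885 0.1709] corner ang 7.1 flat-normal 37.1 q 0.20
[321.8 367.1] [0.4767 0.2409] corner ang 1.4 flat-normal 31.4 q 0.20
[352.3 396.1] [0.394 0.284] corner ang 15.4 flat-normal 45.4 q 0.20
[291.9 401.5] [0.5146 0.3353] corner ang -19.5 flat-normal 10.5 q 0.23
mat [[ 0.636 -0.284  0.004]
 [ 0.643 -0.396  0.004]
 [ 0.479 -0.411  0.004]
 [ 0.47  -0.296  0.004]] [ 0.55700159 -0.34692707  0.004     ]
```

Run:
```python
from h import *
s,M=state(); print(M.round(3))
go(.5154,.3358,.2,11)
go(.395,.2844,.12,45)
T=cam("top");P=cloud(T)
print("glue",P[205,180],P[212,190])
```

```text
t 0.50 tcp [0.2392 0.5774 0.2091] jaw y-axis ang 67.5 x [-0. -0. -1.] gap 0.0853 F [ 0.8  0.3 -0.4] q [ 1.    0.53  1.43  0.    1.18 -0.18]
[[-0.     0.383  0.924]
 [-0.     0.924 -0.383]
 [-1.    -0.    -0.   ]]
t 0.50 tcp [0.2392 0.5774 0.2091] jaw y-axis ang 67.5 x [-0. -0. -1.] gap 0.0853 F [ 0.8  0.3 -0.4] q [ 1.    0.53  1.43  0.    1.18 -0.18]
shift tool [down, y, z] [ 0.0091 -0.1174  0.3477]
turn needed rad (+ about tool x=down) 0.986
t 0.50 tcp [0.2392 0.5774 0.2091] jaw y-axis ang 67.5 x [-0. -0. -1.] gap 0.0853 F [ 0.8  0.3 -0.4] q [ 1.    0.53  1.43  0.    1.18 -0.18]
shift tool [down, y, z] [ 0.0891 -0.211   0.2561]
turn needed rad (+ about tool x=down) 0.393
glue [0.64082484 0.37101949 0.14639751] [0.63165822 0.35696078 0.09847949]
```

```bash
python3 -m crank '[[0.065,0,-0.0147,0.0435,0],[0.065,0,-0.0147,0.0435,0],[0.065,0,-0.0147,0.0435,0],[0.065,0,-0.0147,0.0435,0],[0.065,0,-0.0147,0.0435,0]]' 40; python3 -m crank '[[0.065,0,-0.0147,0.0435,0],[0.065,0,-0.0147,0.0435,0],[0.065,0,-0.0145,0.0432,-0.06],[0.065,0,0,0,0]]'; python3 -c "
from h import *
go(.5154,.3358,.003,71)"
```

```text
t: 1.05
tcp_pos: [0.4132, 0.425, 0.2093]
tool_rot: [0.138, 0.693, -0.138, 0.694]
force: [-0.6, 0.5, 0.6]
finger_gap: 0.76
t: 1.45
tcp_pos: [0.5208, 0.332, 0.2093]
tool_rot: [0.119, 0.696, -0.119, 0.698]
force: [-0.8, 0.6, -0.4]
finger_gap: 0.765
t 1.45 tcp [0.5208 0.332  0.2093] jaw y-axis ang 70.6 x [ 0.004 -0.001 -1.   ] gap 0.0653 F [-0.8  0.6 -0.4] q [ 0.39  0.52  1.45 -0.    1.17 -0.84]
shift tool [down, y, z] [ 0.2063  0.0017 -0.0072]
turn needed rad (+ about tool x=down) -0.007
```

```bash
python3 -m crank '[[0.065,0.045,0,0,0],[0.065,0.045,0,0,0],[0.065,0.045,0,0,0],[0.065,0.03,0,0,0],[0.065,0,0,0,0]]'; python3 -c "
from h import *
go(.5154,.3358,.003,71)"
```

```text
t: 1.95
tcp_pos: [0.5112, 0.3347, 0.0397]
tool_rot: [0.115, 0.701, -0.119, 0.694]
force: [0.1, 0.8, 0.9]
finger_gap: 0.765
t 1.95 tcp [0.5112 0.3347 0.0397] jaw y-axis ang 70.9 x [-0.01  -0.004 -1.   ] gap 0.0654 F [0.1 0.8 0.9] q [ 0.4   0.74  1.58  0.    0.83 -0.84]
shift tool [down, y, z] [0.0366 0.0026 0.0039]
turn needed rad (+ about tool x=down) -0.001
```

```bash
python3 -m crank '[[0.065,0.01,0,0,0],[0.065,0,0,0,0],[0.065,0,0,0,0]]'; python3 -c "
from h import *
go(.5154,.3358,.003,71)"
```

```text
t: 2.25
tcp_pos: [0.5165, 0.3365, 0.0358]
tool_rot: [0.118, 0.696, -0.116, 0.698]
force: [-0.1, -0.9, 0.5]
finger_gap: 0.76
t 2.25 tcp [0.5165 0.3365 0.0358] jaw y-axis ang 70.9 x [ 0.003  0.001 -1.   ] gap 0.0649 F [-0.1 -0.9  0.5] q [ 0.4   0.75  1.58  0.    0.81 -0.84]
shift tool [down, y, z] [ 0.0328 -0.0011 -0.0009]
turn needed rad (+ about tool x=down) -0.001
```

```bash
python3 -m crank '[[0.065,0.02,0,0,0],[0.065,0.012,0,0,0],[0.025,0,0,0,0],[0.025,0,0,0,0],[0.025,0,0,0,0]]'; python3 -m crank '[[0.025,0,0,0,0],[0.025,-0.03,0,0,0],[0.025,-0.04,0,0,-0.1],[0.025,-0.05,0,0,-0.12],[0.025,-0.05,0,0,-0.11]]'; python3 -c "
from h import *
go(.575,-.013,.25,90)"
```

```text
t: 2.75
tcp_pos: [0.5163, 0.3362, 0.0032]
tool_rot: [0.117, 0.697, -0.117, 0.698]
force: [1.2, -0.8, -1.0]
finger_gap: 0.385
t: 3.25
tcp_pos: [0.5149, 0.3356, 0.1736]
tool_rot: [-0.001, 0.707, 0.0, 0.707]
force: [0.8, 0.9, 0.4]
finger_gap: 0.382
t 3.25 tcp [0.5149 0.3356 0.1736] jaw y-axis ang 90.1 x [-0.001 -0.    -1.   ] gap 0.0327 F [0.8 0.9 0.4] q [ 0.4   0.55  1.49  0.    1.09 -1.18]
shift tool [down, y, z] [-0.0763 -0.3487  0.0594]
turn needed rad (+ about tool x=down) 0.002
```

```bash
python3 -m crank '[[0.025,-0.045,-0.01,0,0],[0.025,-0.045,-0.03,0.008,0],[0.025,-0.045,-0.04,0.008,0],[0.025,-0.02,-0.042,0.008,0],[0.025,0,-0.042,0.008,0]]'; python3 -m crank '[[0.025,0,-0.042,0.008,0],[0.025,0,-0.042,0.008,0],[0.025,0,-0.042,0.007,0],[0.025,0,-0.04,0.004,0],[0.025,0,-0.018,0,0]]'; python3 -m crank '[[0.025,0.04,0,0,0],[0.025,0.03,0,0,0],[0.025,0,0,0,0]]'; python3 -c "
from h import *
go(.575,-.013,.25,90)"
```

```text
t: 3.75
tcp_pos: [0.547, 0.1806, 0.3201]
tool_rot: [0.001, 0.704, -0.0, 0.71]
force: [1.5, -0.1, 0.5]
finger_gap: 0.383
t: 4.25
tcp_pos: [0.5717, -0.0062, 0.3155]
tool_rot: [0.002, 0.707, -0.003, 0.707]
force: [-0.9, 0.8, -0.6]
finger_gap: 0.38
t: 4.55
tcp_pos: [0.5678, -0.0024, 0.2414]
tool_rot: [0.002, 0.711, -0.001, 0.704]
force: [-1.1, 0.5, -1.2]
finger_gap: 0.382
t 4.55 tcp [ 0.5678 -0.0024  0.2414] jaw y-axis ang 89.8 x [-0.01   0.002 -1.   ] gap 0.0326 F [-1.1  0.5 -1.2] q [-0.2   0.42  1.53 -0.    1.2  -1.77]
shift tool [down, y, z] [-0.0087 -0.0106  0.0072]
turn needed rad (+ about tool x=down) -0.004
```

Over the mouth; release the knob with a modest opening, then rise and look.

```bash
python3 -m crank '[[0.025,0,-0.008,0.004,0],[0.06,0,0,0,0],[0.06,0,0,0,0],[0.06,-0.04,0,0,0],[0.06,-0.04,0.02,0,0]]'; python3 -m crank '[[0.06,-0.02,0.04,-0.01,0],[0.06,0,0.045,-0.01,0],[0.06,0,0.045,-0.02,0],[0.06,0,0.045,-0.02,0],[0.06,0.0,0.045,-0.02,0]]'
python3 - <<'E'
from knobs import *
T=cam("top");S=cam("side")
for s in (T,S):
    P=cloud(s)
    for c,a,p,z in knobs(s,P):
        w,ph,q=phase(s,P,c); print(c.round(1),w.round(4),"flat-normal %.1f q %.2f"%(ph+30,q))
crop(T,"k1.png",180,160,420,320,3)
go(.4777,.2412,.003,90)
E
```

```text
t: 5.05
tcp_pos: [0.5754, 0.0079, 0.3265]
tool_rot: [0.002, 0.707, -0.002, 0.707]
force: [1.5, 0.8, 0.5]
finger_gap: 0.7
t: 5.55
tcp_pos: [0.4955, 0.2314, 0.347]
tool_rot: [0.001, 0.706, -0.001, 0.708]
force: [-0.5, 0.7, -0.0]
finger_gap: 0.702
[236.4 271. ] [0.4787 0.2414] flat-normal 31.6 q 0.20
[261.1 303. ] [0.3904 0.1717] flat-normal 36.1 q 0.17
[367.3 351. ] [0.3888 0.1709] flat-normal 37.2 q 0.24
[321.9 367.2] [0.4771 0.2409] flat-normal 35.3 q 0.24
[352.2 396.1] [0.3941 0.284 ] flat-normal 45.2 q 0.23
t 5.65 tcp [0.4931 0.2349 0.3471] jaw y-axis ang 90.3 x [ 0.001  0.003 -1.   ] gap 0.0601 F [ 0.8 -0.7  0. ] q [ 0.24  0.28  1.44  0.    1.41 -1.34]
shift tool [down, y, z] [ 0.3441  0.0053 -0.0159]
turn needed rad (+ about tool x=down) 0.005
```

View pics/k1.png

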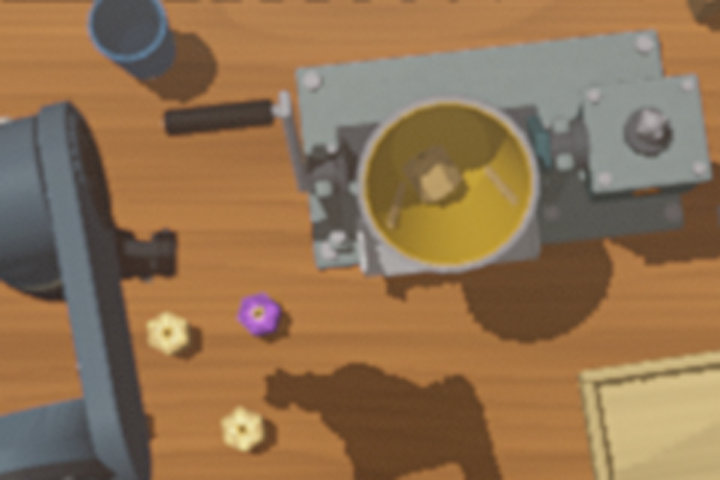

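```bash
python3 -m crank '[[0.06,0.045,0.005,-0.008,-0.05],[0.06,0.048,0,-0.008,0],[0.06,0.048,0,0,0],[0.06,0.048,0,0,0],[0.06,0.048,0,0,0]]'; python3 -m crank '[[0.06,0.045,0,0,0],[0.06,0.025,0,0,0],[0.06,0,0,0,0],[0.06,0,0,0,0]]'; python3 -c "
from h import *
go(.4779,.2412,.003,93)"
```

```text
t: 6.15
tcp_pos: [0.4817, 0.234, 0.1081]
tool_rot: [-0.016, 0.705, 0.017, 0.708]
force: [0.8, 0.6, 0.1]
finger_gap: 0.702
t: 6.55
tcp_pos: [0.4814, 0.2341, 0.0391]
tool_rot: [-0.017, 0.706, 0.017, 0.707]
force: [-0.9, 0.4, 0.1]
finger_gap: 0.705
t 6.55 tcp [0.4814 0.2341 0.0391] jaw y-axis ang 92.7 x [ 0.002  0.    -1.   ] gap 0.0602 F [-0.9  0.4  0.1] q [ 0.24  0.67  1.79 -0.    0.68 -1.37]
shift tool [down, y, z] [ 0.0361  0.0073 -0.0032]
turn needed rad (+ about tool x=down) -0.005
```

```bash
python3 -m crank '[[0.06,0,0.007,-0.003,0],[0.06,0.02,0,0,0],[0.06,0.015,0,0,0],[0.025,0,0,0,0],[0.025,0,0,0,0]]'; python3 -m crank '[[0.025,0,0,0,0],[0.025,0,0,0,0],[0.025,-0.03,0,0,0],[0.025,-0.045,0,0,0.05],[0.025,-0.05,0,0,0]]'; python3 -m crank '[[0.025,-0.05,0,0,0],[0.025,-0.05,0,0.01,0],[0.025,-0.05,-0.02,0.014,0],[0.025,-0.03,-0.04,0.014,0],[0.025,-0.015,-0.042,0.014,0]]'; python3 -m crank '[[0.025,0,-0.045,0.014,0],[0.025,0,-0.045,0.014,0],[0.025,0,-0.045,0.014,0],[0.025,0,-0.015,0.003,0],[0.025,0,0,0,0]]'; python3 -c "
from h import *
go(.575,-.013,.25,90)"
```

```text
t: 7.05
tcp_pos: [0.4777, 0.2416, 0.005]
tool_rot: [-0.017, 0.706, 0.017, 0.708]
force: [-2.4, -0.5, 9.6]
finger_gap: 0.378
t: 7.55
tcp_pos: [0.4758, 0.2407, 0.1292]
tool_rot: [0.001, 0.708, -0.002, 0.706]
force: [1.3, 1.2, -0.9]
finger_gap: 0.38
t: 8.05
tcp_pos: [0.5278, 0.1422, 0.3206]
tool_rot: [0.0, 0.704, 0.0, 0.71]
force: [1.0, -0.5, -0.2]
finger_gap: 0.378
t: 8.55
tcp_pos: [0.5711, -0.0099, 0.3162]
tool_rot: [0.002, 0.707, -0.002, 0.707]
force: [-0.1, 0.1, -0.4]
finger_gap: 0.381
t 8.55 tcp [ 0.5711 -0.0099  0.3162] jaw y-axis ang 89.6 x [-0. -0. -1.] gap 0.0325 F [-0.1  0.1 -0.4] q [-0.21  0.35  1.43 -0.    1.36 -1.78]
shift tool [down, y, z] [ 0.0662 -0.0031  0.004 ]
turn needed rad (+ about tool x=down) -0.007
```

```bash
python3 -m crank '[[0.025,0.04,-0.003,0.004,0],[0.025,0.035,0,0,0],[0.025,0,0,0,0],[0.06,0,0,0,0],[0.06,0,0,0,0]]'; python3 -m crank '[[0.06,-0.03,0,0,0],[0.06,-0.045,0.01,0,0],[0.06,-0.02,0.02,-0.03,0],[0.06,0,0.03,-0.035,0],[0.06,0,0.035,-0.035,-0.12]]'; python3 -m crank '[[0.06,0,0.03,-0.035,0],[0.06,0,0.03,-0.03,0],[0.06,0.02,0.012,-0.012,0],[0.06,0.04,0,0,0],[0.06,0.04,0,0,0]]'
python3 - <<'E'
from knobs import *
T=cam("top");S=cam("side")
for s in (T,S):
    P=cloud(s)
    for c,a,p,z in knobs(s,P):
        w,ph,q=phase(s,P,c); print(c.round(1),w.round(4),"flat-normal %.1f q %.2f"%(ph+30,q))
go(.3896,.1714,.006,97)
E
```

```text
t: 9.05
tcp_pos: [0.5762, -0.0099, 0.2434]
tool_rot: [0.0, 0.706, -0.001, 0.708]
force: [0.2, 0.6, -0.7]
finger_gap: 0.693
t: 9.55
tcp_pos: [0.4757, 0.0852, 0.3395]
tool_rot: [-0.042, 0.703, 0.042, 0.708]
force: [-0.1, 0.8, 0.6]
finger_gap: 0.7
t: 10.05
tcp_pos: [0.392, 0.1483, 0.2384]
tool_rot: [-0.042, 0.702, 0.042, 0.709]
force: [0.8, 0.4, 0.0]
finger_gap: 0.701
[367.3 351. ] [0.3888 0.1706] flat-normal 38.0 q 0.24
[352.3 396. ] [0.3941 0.2837] flat-normal 45.0 q 0.23
t 10.15 tcp [0.3874 0.1472 0.2345] jaw y-axis ang 96.8 x [-0.006 -0.001 -1.   ] gap 0.0597 F [-0.7 -0.6  0.2] q [ 0.09  0.21  1.89  0.    1.05 -1.6 ]
shift tool [down, y, z] [0.2284 0.0237 0.0066]
turn needed rad (+ about tool x=down) -0.004
```

```bash
python3 -m crank '[[0.06,0.04,0.012,0.002,0],[0.06,0.045,0.011,0.002,0],[0.06,0.045,0,0,0],[0.06,0.045,0,0,0],[0.06,0.015,0,0,0]]'; python3 -m crank '[[0.06,0,0,0,0],[0.06,0,0,0,0]]'; python3 -c "
from h import *
go(.3896,.1714,.005,97)"
```

```text
t: 10.65
tcp_pos: [0.393, 0.1707, 0.0449]
tool_rot: [-0.041, 0.706, 0.041, 0.706]
force: [-0.3, 1.0, 0.3]
finger_gap: 0.702
t: 10.85
tcp_pos: [0.3943, 0.1708, 0.0477]
tool_rot: [-0.041, 0.704, 0.042, 0.707]
force: [-0.6, -0.4, 0.4]
finger_gap: 0.701
t 10.85 tcp [0.3943 0.1708 0.0477] jaw y-axis ang 96.7 x [ 0.004  0.001 -1.   ] gap 0.0599 F [-0.6 -0.4  0.4] q [ 0.15  0.58  2.05  0.    0.5  -1.54]
shift tool [down, y, z] [ 0.0427  0.0011 -0.0048]
turn needed rad (+ about tool x=down) -0.005
```

```bash
python3 -m crank '[[0.06,0.02,0.001,-0.004,0],[0.06,0.022,0,0,0],[0.025,0,0,0,0],[0.025,0,0,0,0],[0.025,0,0,0,0]]'; python3 -m crank '[[0.025,0,0,0,0],[0.025,-0.03,0,0,0],[0.025,-0.045,0,0,0.12],[0.025,-0.05,0,0,0],[0.025,-0.05,0,0,0]]'; python3 -m crank '[[0.025,-0.05,0,0,0],[0.025,-0.05,-0.015,0.015,0],[0.025,-0.04,-0.03,0.03,0],[0.025,0,-0.035,0.035,0],[0.025,0,-0.035,0.035,0]]'; python3 -m crank '[[0.025,0,-0.035,0.035,0],[0.025,0,-0.025,0.025,0],[0.025,0,-0.009,0.01,0],[0.025,0,0,0,0]]'; python3 -c "
from h import *
go(.575,-.013,.25,90)"
```

```text
t: 11.35
tcp_pos: [0.3891, 0.1712, 0.0059]
tool_rot: [-0.041, 0.705, 0.042, 0.707]
force: [0.6, 0.4, 3.5]
finger_gap: 0.38
t: 11.85
tcp_pos: [0.3869, 0.1708, 0.1817]
tool_rot: [0.001, 0.707, -0.001, 0.707]
force: [1.8, -0.4, 0.0]
finger_gap: 0.381
t: 12.35
tcp_pos: [0.4978, 0.0602, 0.3126]
tool_rot: [0.0, 0.705, -0.001, 0.709]
force: [2.0, 0.5, -1.2]
finger_gap: 0.379
t: 12.75
tcp_pos: [0.5669, -0.0092, 0.3096]
tool_rot: [0.002, 0.707, -0.002, 0.707]
force: [-0.9, 0.1, 0.1]
finger_gap: 0.379
t 12.75 tcp [ 0.5669 -0.0092  0.3096] jaw y-axis ang 89.7 x [-0.  0. -1.] gap 0.0324 F [-0.9  0.1  0.1] q [-0.21  0.35  1.45  0.    1.35 -1.78]
shift tool [down, y, z] [ 0.0596 -0.0037  0.0081]
turn needed rad (+ about tool x=down) -0.005
```

```bash
python3 -m crank '[[0.025,0.035,-0.003,0.008,0],[0.025,0.03,0,0,0],[0.025,0,0,0,0],[0.06,0,0,0,0],[0.06,0,0,0,0]]'; python3 -m crank '[[0.06,-0.03,0,0,0],[0.06,-0.045,0.02,-0.01,0],[0.06,-0.01,0.04,-0.025,0],[0.06,0,0.045,-0.03,0],[0.06,0,0.045,-0.03,0]]'; python3 -m crank '[[0.06,0,0.045,-0.03,0],[0.06,0,0.045,-0.03,0],[0.06,0.02,0.04,-0.02,0],[0.06,0.04,0.015,0,-0.13],[0.06,0.04,0,0,-0.13]]'
python3 - <<'E'
from knobs import *
T=cam("top");S=cam("side")
for s in (T,S):
    P=cloud(s)
    for c,a,p,z in knobs(s,P):
        w,ph,q=phase(s,P,c); print(c.round(1),w.round(4),"flat-normal %.1f q %.2f"%(ph+30,q))
crop(T,"k3.png",270,170,380,280,5)
go(.3951,.2842,.006,105)
E
```

```text
t: 13.25
tcp_pos: [0.5751, -0.0105, 0.2467]
tool_rot: [0.0, 0.706, -0.001, 0.708]
force: [0.3, 0.8, 0.5]
finger_gap: 0.691
t: 13.75
tcp_pos: [0.4844, 0.1336, 0.3323]
tool_rot: [0.002, 0.705, -0.001, 0.709]
force: [0.0, 1.4, -0.5]
finger_gap: 0.706
t: 14.25
tcp_pos: [0.4103, 0.274, 0.2315]
tool_rot: [-0.093, 0.698, 0.095, 0.704]
force: [0.1, -0.8, 0.1]
finger_gap: 0.703
[219.7 301.2] [0.3956 0.2851] flat-normal 45.7 q 0.22
[352.3 396. ] [0.3942 0.2838] flat-normal 46.3 q 0.21
t 14.35 tcp [0.4059 0.2703 0.2269] jaw y-axis ang 104.8 x [-0.007 -0.003 -1.   ] gap 0.0599 F [ 0.4 -0.7 -0.1] q [ 0.36  0.32  1.74 -0.    1.09 -1.47]
shift tool [down, y, z] [ 0.2209  0.0164 -0.0051]
turn needed rad (+ about tool x=down) -0.003
```

View pics/k3.png

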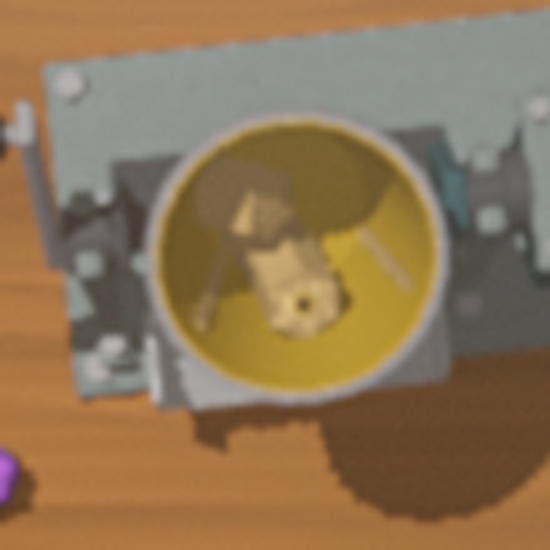

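Knobs lie stacked in the drum (crop ~ (260,215)…(305,305)). Now the last one.

```bash
python3 -m crank '[[0.06,0.04,0.008,-0.003,0],[0.06,0.045,0.008,-0.003,0],[0.06,0.045,0,0,0],[0.06,0.04,0,0,0],[0.06,0.01,0,0,0]]'; python3 -m crank '[[0.06,0,0,0,0],[0.06,0,0,0,0]]'; python3 -c "
from h import *
go(.3950,.2843,.005,105)"
```

```text
t: 14.85
tcp_pos: [0.3998, 0.2842, 0.0483]
tool_rot: [-0.09, 0.702, 0.089, 0.701]
force: [0.1, -0.7, 0.6]
finger_gap: 0.702
t: 15.05
tcp_pos: [0.4019, 0.2853, 0.0515]
tool_rot: [-0.09, 0.7, 0.091, 0.703]
force: [-0.3, -0.4, 0.9]
finger_gap: 0.704
t 15.05 tcp [0.4019 0.2853 0.0515] jaw y-axis ang 104.7 x [ 0.004  0.002 -1.   ] gap 0.0601 F [-0.3 -0.4  0.9] q [ 0.39  0.62  1.89  0.    0.63 -1.44]
shift tool [down, y, z] [ 0.0465  0.0007 -0.0071]
turn needed rad (+ about tool x=down) -0.006
```

```bash
python3 -m crank '[[0.06,0.02,0,-0.006,0],[0.06,0.025,0,0,0],[0.025,0,0,0,0],[0.025,0,0,0,0],[0.025,0,0,0,0]]'; python3 -m crank '[[0.025,0,0,0,0],[0.025,-0.03,0,0,0],[0.025,-0.045,0,0,0.13],[0.025,-0.05,0,0,0.13],[0.025,-0.05,0,0,0]]'; python3 -m crank '[[0.025,-0.05,-0.01,0,0],[0.025,-0.05,-0.03,0.015,0],[0.025,-0.04,-0.045,0.027,0],[0.025,0,-0.045,0.027,0],[0.025,0,-0.045,0.027,0]]'; python3 -m crank '[[0.025,0,-0.045,0.027,0],[0.025,0,-0.045,0.027,0],[0.025,0,-0.027,0.025,0],[0.025,0,-0.005,0.005,0],[0.025,0,0,0,0]]'; python3 -c "
from h import *
go(.575,-.013,.25,90)"
```

```text
t: 15.55
tcp_pos: [0.3953, 0.2837, 0.0062]
tool_rot: [-0.09, 0.7, 0.091, 0.703]
force: [-0.1, 0.1, 0.1]
finger_gap: 0.378
t: 16.05
tcp_pos: [0.3933, 0.2828, 0.1817]
tool_rot: [0.002, 0.707, -0.002, 0.707]
force: [0.9, 0.1, 0.2]
finger_gap: 0.38
t: 16.55
tcp_pos: [0.4786, 0.1271, 0.3028]
tool_rot: [0.001, 0.705, -0.0, 0.709]
force: [0.8, 0.6, -0.6]
finger_gap: 0.382
t: 17.05
tcp_pos: [0.559, 0.0092, 0.3003]
tool_rot: [0.002, 0.707, -0.002, 0.707]
force: [-0.5, 0.3, -0.5]
finger_gap: 0.381
t 17.05 tcp [0.559  0.0092 0.3003] jaw y-axis ang 89.7 x [-0.  0. -1.] gap 0.0326 F [-0.5  0.3 -0.5] q [-0.18  0.34  1.48  0.    1.32 -1.75]
shift tool [down, y, z] [ 0.0503 -0.0222  0.0161]
turn needed rad (+ about tool x=down) -0.005
```

```bash
python3 -m crank '[[0.025,0.02,-0.012,0.008,0],[0.025,0.02,-0.01,0.008,0],[0.025,0,0,0,0],[0.06,0,0,0,0],[0.06,0,0,0,0]]'; python3 -m crank '[[0.06,-0.03,0,0,0],[0.06,-0.04,0,0,0],[0.06,-0.02,0,-0.04,0],[0.06,0,0,-0.045,0],[0.06,0,0,-0.045,0]]'
python3 - <<'E'
from knobs import *
for n in ("top","side"):
    s=cam(n);P=cloud(s)
    print([c.round(1) for c,a,p,z in knobs(s,P)])
    crop(s,"k4_%s.png"%n,*((270,170,380,280,5) if n=="top" else (270,140,370,240,6)))
    c0=proj(s,[.623,-.175,.25])[0]; u,v=c0.round().astype(int)
    crop(s,"sh_%s.png"%n,u-20,v-20,u+20,v+20,14)
    q=P[v-25:v+25,u-25:u+25].reshape(-1,3); 
    for lo in (.235,.24,.245,.25,.255):
        p=q[q[:,2]>lo]; print(n,lo,len(p),cv2.minAreaRect((p[:,:2]*1000).astype(np.float32)),p[:,:2].mean(0))
state()
E
```

```text
t: 17.55
tcp_pos: [0.5745, -0.0106, 0.2615]
tool_rot: [0.001, 0.707, -0.0, 0.708]
force: [-0.5, 0.3, -0.1]
finger_gap: 0.698
t: 18.05
tcp_pos: [0.4437, -0.0108, 0.3521]
tool_rot: [0.0, 0.706, -0.001, 0.709]
force: [-0.1, -0.7, 0.5]
finger_gap: 0.707
[]
top 0.235 77 ((494.44366455078125, -96.62260437011719), (20.731735229492188, 327.73089599609375), 58.32590103149414) [ 0.59321353 -0.15591938]
top 0.24 77 ((494.44366455078125, -96.62260437011719), (20.731735229492188, 327.73089599609375), 58.32590103149414) [ 0.59321353 -0.15591938]
top 0.245 71 ((494.44366455078125, -96.62260437011719), (20.731735229492188, 327.73089599609375), 58.32590103149414) [ 0.59105093 -0.15434968]
top 0.25 62 ((494.42388916015625, -96.6343765258789), (19.949966430664062, 327.7606201171875), 58.18207931518555) [ 0.58660616 -0.15143038]
top 0.255 45 ((493.1565246582031, -95.9089584350586), (17.5391845703125, 324.9874267578125), 57.738712310791016) [ 0.57137186 -0.1418217 ]
[]
side 0.235 285 ((512.1266479492188, 265.48150634765625), (77.07109069824219, 928.28076171875), 15.344327926635742) [ 0.60007215 -0.06637494]
side 0.24 267 ((512.1266479492188, 265.48150634765625), (77.07109069824219, 928.28076171875), 15.344327926635742) [ 0.59848683 -0.05920154]
side 0.245 256 ((512.1266479492188, 265.48150634765625), (77.07109069824219, 928.28076171875), 15.344327926635742) [ 0.59763262 -0.05419547]
side 0.25 241 ((512.1266479492188, 265.48150634765625), (77.07109069824219, 928.28076171875), 15.344327926635742) [ 0.59612579 -0.04680949]
side 0.255 222 ((511.452392578125, 267.9386901855469), (77.07109069824219, 923.1846313476562), 15.344327926635742) [ 0.59395627 -0.03585593]
t 18.15 tcp [ 0.4379 -0.0092  0.3506] jaw y-axis ang 89.9 x [-0.004  0.001 -1.   ] gap 0.0597 F [1.5 0.7 0. ] q [-0.28  0.11  1.66 -0.    1.38 -1.85]
```

View pics/k4_top.png

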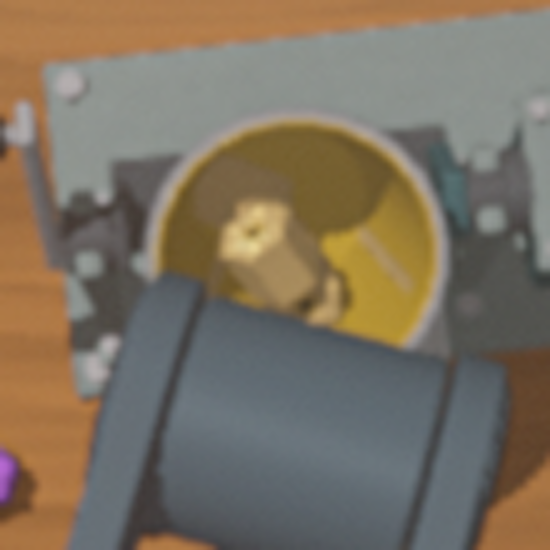

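View pics/sh_top.png

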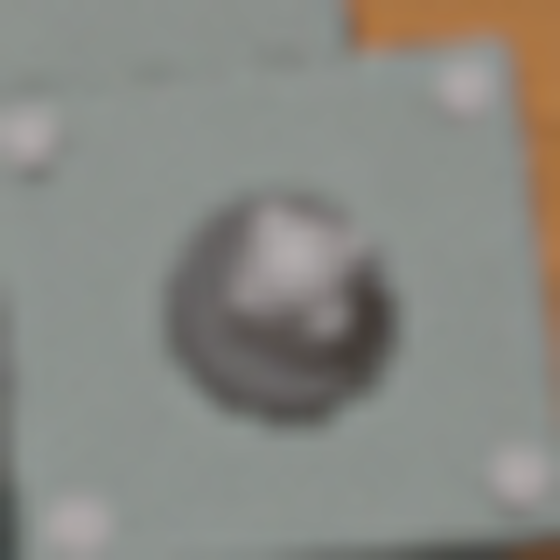

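View pics/sh_side.png

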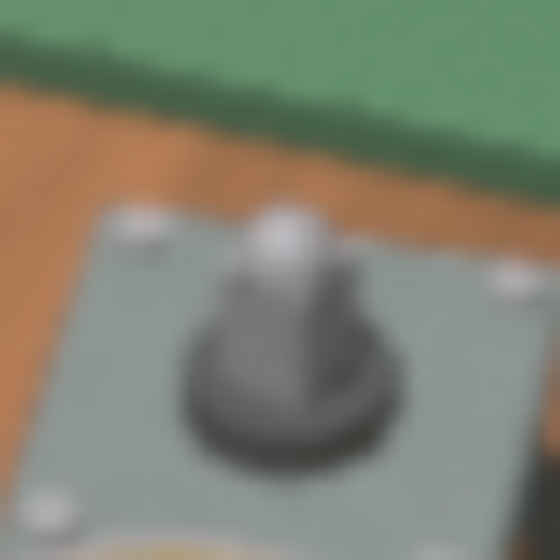

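Run:
```python
from h import *
for n in ("top","side"):
    s=cam(n);P=cloud(s)
    for lo,hi in ((.23,.27),(.235,.255),(.24,.27),(.25,.27)):
        k=(P[...,2]>lo)&(P[...,2]<hi)&(np.hypot(P[...,0]-.623,P[...,1]+.1755)<.02)
        p=P[k]; print(n,lo,hi,len(p),[np.round(x,1) for x in cv2.minAreaRect((p[:,:2]*1000).astype(np.float32))],p[:,:2].mean(0).round(4))
    g=cv2.cvtColor(s["image"],cv2.COLOR_BGR2GRAY)
    c0=proj(s,[.623,-.1755,.25])[0].round().astype(int); print(c0)
    print(g[c0[1]-10:c0[1]+13,c0[0]-11:c0[0]+12])
```

```text
top 0.23 0.27 76 [array([ 625.1, -179.9]), array([23.2, 19.6]), np.float64(73.6)] [ 0.6235 -0.1763]
top 0.235 0.255 35 [array([ 625.8, -177.5]), array([18.1, 19.6]), np.float64(74.0)] [ 0.6234 -0.1753]
top 0.24 0.27 67 [array([ 625.8, -177.5]), array([18.1, 19.6]), np.float64(74.0)] [ 0.6242 -0.1763]
top 0.25 0.27 52 [array([ 624.7, -176.3]), array([17.1, 18.5]), np.float64(62.5)] [ 0.6246 -0.1762]
[396 202]
[[144 144 144 144 145 145 144 144 144 143 143 143 144 143 144 145 144 143
  143 142 142 142 142]
 [144 145 145 144 145 144 145 144 144 145 144 144 144 145 145 145 144 144
  142 142 142 143 142]
 [145 145 144 145 144 145 145 144 143 143 143 143 142 144 145 146 146 143
  142 142 141 142 143]
 [145 145 144 144 143 144 144 140 135 134 134 132 133 134 141 144 145 143
  144 141 140 142 143]
 [143 145 145 143 144 141 134 125 119 124 132 126 119 120 128 137 143 144
  143 142 142 144 143]
 [143 143 145 144 139 130 116 105 112 135 152 146 134 128 124 130 141 144
  144 143 145 143 144]
 [144 145 145 142 131 115 102 101 114 142 158 162 160 151 141 137 144 143
  143 144 144 144 144]
 [143 144
[... 3492 characters left out ...]
101 118 140 146 146]
 [147 147 145 134 107  98 104 114 118 120 119 116 105  91  81  76  80  92
   95 109 138 146 146]
 [147 147 145 131 102  94  99 104 112 115 118 116 105  88  79  78  88  93
   92 106 137 145 146]
 [147 147 144 129  96  89  95  97 100 104 109 111 103  90  89  91  93  89
   85 103 136 145 146]
 [147 147 144 129  96  81  86  92  94  96  99 101  99  94  93  91  86  78
   79 108 136 145 145]
 [147 147 145 135 107  80  75  80  86  89  91  91  92  90  85  78  69  69
   91 127 142 145 145]
 [148 147 147 142 125  94  76  72  75  76  78  77  76  75  70  64  63  75
  107 136 145 144 145]
 [147 147 147 145 138 118  99  84  74  70  69  68  66  65  65  74  87 104
  130 142 145 146 147]]
```

```bash
python3 -m crank '[[0.06,0,-0.042,0,0],[0.06,0,-0.043,0.02,0],[0.06,0,-0.043,0.022,0],[0.06,0,-0.043,0.022,0],[0.06,0,-0.043,0.022,0]]'; python3 -m crank '[[0.06,0,-0.043,0.022,0],[0.06,0,-0.043,0.022,0],[0.06,0,-0.035,0.02,0],[0.06,0.03,-0.006,0.005,0.14],[0.06,0.03,0,0,0.14]]'; python3 -m crank '[[0.06,0.03,0,0,0.14],[0.06,0.03,0,0,0.14],[0.06,0.03,0,0,0.14],[0.06,0.03,0,0,0.14],[0.06,0.02,0,0,0.14]]';  python3 -m crank '[[0.06,0,0,0,0.14],[0.06,0,0,0,0.14],[0.06,0,0,0,0.14],[0.06,0,0,0,0.1],[0.06,0,0,0,0]]'
python3 - <<'E'
from knobs import *
go(.592,-.350,.0155,3.8)
E
```

```text
t: 18.75
tcp_pos: [0.5326, -0.228, 0.3508]
tool_rot: [0.0, 0.706, -0.001, 0.708]
force: [1.3, -0.5, 0.6]
finger_gap: 0.699
t: 19.25
tcp_pos: [0.6018, -0.3561, 0.2897]
tool_rot: [0.101, 0.698, -0.103, 0.701]
force: [0.4, -0.0, -0.6]
finger_gap: 0.701
t: 19.75
tcp_pos: [0.5996, -0.3526, 0.1474]
tool_rot: [0.335, 0.623, -0.335, 0.622]
force: [-0.0, 0.4, -0.4]
finger_gap: 0.699
t: 20.25
tcp_pos: [0.6005, -0.3534, 0.1499]
tool_rot: [0.483, 0.516, -0.482, 0.517]
force: [0.6, 0.3, 0.0]
finger_gap: 0.705
t 20.25 tcp [ 0.6005 -0.3534  0.1499] jaw y-axis ang 3.9 x [ 0.001 -0.001 -1.   ] gap 0.0602 F [0.6 0.3 0. ] q [-0.69  0.69  1.29  0.    1.16 -0.76]
shift tool [down, y, z] [ 0.1344 -0.0084 -0.0041]
turn needed rad (+ about tool x=down) 0.003
```

```bash
python3 -m crank '[[0.06,0.03,-0.008,-0.004,0],[0.06,0.03,0,0,0],[0.06,0.025,0,0,0],[0.06,0,0,0,0],[0.06,0,0,0,0]]'
python3 - <<'E'
from knobs import *
go(.592,-.350,.0155,3.8)
T=cam("top"); crop(T,"g.png",400,190,490,270,8)
S=cam("side"); crop(S,"gs.png",290,140,400,230,7)
E
```

```text
t: 20.75
tcp_pos: [0.5913, -0.3497, 0.065]
tool_rot: [0.482, 0.517, -0.482, 0.517]
force: [-0.0, 0.2, 0.9]
finger_gap: 0.704
t 20.75 tcp [ 0.5913 -0.3497  0.065 ] jaw y-axis ang 4.0 x [ 0. -0. -1.] gap 0.0602 F [-0.   0.2  0.9] q [-0.7   0.78  1.37  0.    0.99 -0.77]
shift tool [down, y, z] [0.0495 0.0006 0.0003]
turn needed rad (+ about tool x=down) 0.003
```

View pics/gs.png

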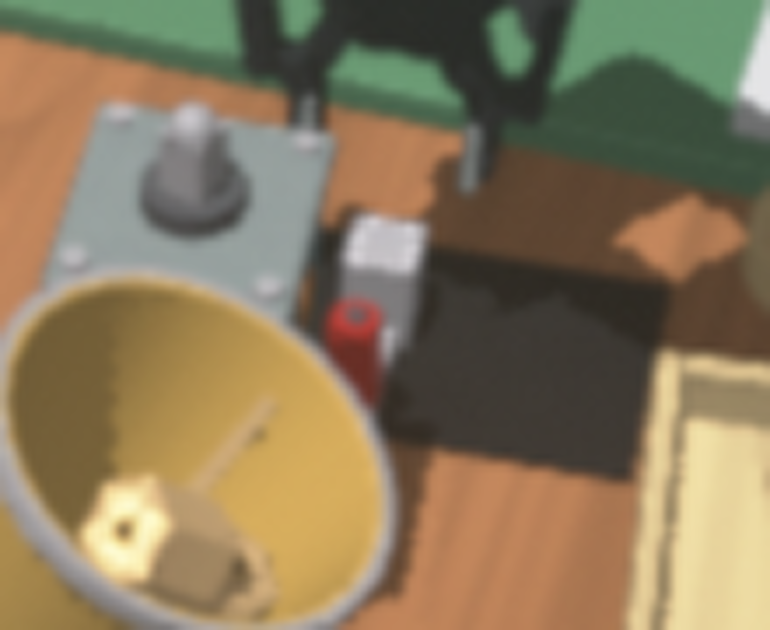

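Fingers straddle the hub. Descend and grip firmly.

```bash
python3 -m crank '[[0.06,0.025,0,0,0],[0.06,0.02,0,0,0],[0.06,0.005,0,0,0],[0.06,0,0,0,0],[0.02,0,0,0,0]]' 80; python3 -m crank '[[0.02,0,0,0,0],[0.02,0,0,0,0],[0.02,0,0,0,0]]';  python3 - <<'E'
from knobs import *
state()
E
```

```text
t: 21.35
tcp_pos: [0.5917, -0.3503, 0.0168]
tool_rot: [0.483, 0.516, -0.483, 0.518]
force: [0.1, 0.0, -0.2]
finger_gap: 0.549
t: 21.65
tcp_pos: [0.5918, -0.3504, 0.0172]
tool_rot: [0.483, 0.515, -0.483, 0.518]
force: [0.1, -0.2, 6.8]
finger_gap: 0.329
t 21.65 tcp [ 0.5918 -0.3504  0.0172] jaw y-axis ang 3.9 x [ 0.003 -0.002 -1.   ] gap 0.0281 F [ 0.1 -0.2  6.8] q [-0.7   0.84  1.39  0.    0.91 -0.76]
```

```bash
python3 -m crank '[[0.02,-0.02,0,0,0],[0.02,-0.035,0,0,0],[0.02,-0.045,0,0,0],[0.02,-0.045,0,0,0],[0.02,-0.045,0,0,0]]'; python3 -m crank '[[0.02,-0.045,0,0,0],[0.02,-0.045,0,0,0],[0.02,-0.015,0,0,0],[0.02,0,0.005,-0.02,0],[0.02,0,0.01,-0.035,0]]';  python3 -m crank '[[0.02,0,0.01,-0.04,0.0],[0.02,0,0.01,-0.04,0],[0.02,0,0.005,-0.025,0.12],[0.02,0,0,0,0.13],[0.02,0,0,0,0.13]]';python3 -m crank '[[0.02,0,0,0,0],[0.02,0,0,0,0]]'
python3 - <<'E'
from knobs import *
go(.6235,-.1765,.29,-18)
for n in ("top","side"):
    s=cam(n);crop(s,"h_%s.png"%n,*((360,150,460,250,6) if n=="top" else (270,110,370,210,6)))
E
```

```text
t: 22.15
tcp_pos: [0.5897, -0.3488, 0.2059]
tool_rot: [0.483, 0.517, -0.483, 0.516]
force: [1.4, -0.7, -3.2]
finger_gap: 0.324
t: 22.65
tcp_pos: [0.6007, -0.2943, 0.3091]
tool_rot: [0.483, 0.516, -0.484, 0.515]
force: [0.3, 0.8, -3.2]
finger_gap: 0.327
t: 23.15
tcp_pos: [0.6183, -0.1838, 0.3078]
tool_rot: [-0.571, -0.417, 0.573, -0.414]
force: [-0.3, -1.0, -3.2]
finger_gap: 0.324
t: 23.35
tcp_pos: [0.6187, -0.1861, 0.3085]
tool_rot: [-0.57, -0.418, 0.571, -0.416]
force: [-0.3, 0.2, -3.6]
finger_gap: 0.327
t 23.35 tcp [ 0.6187 -0.1861  0.3085] jaw y-axis ang -17.7 x [-0.003  0.002 -1.   ] gap 0.0279 F [-0.3  0.2 -3.6] q [-0.46  0.47  1.25  0.    1.43 -0.16]
shift tool [down, y, z] [ 0.0185  0.0018 -0.0106]
turn needed rad (+ about tool x=down) 0.005
```

View pics/h_side.png

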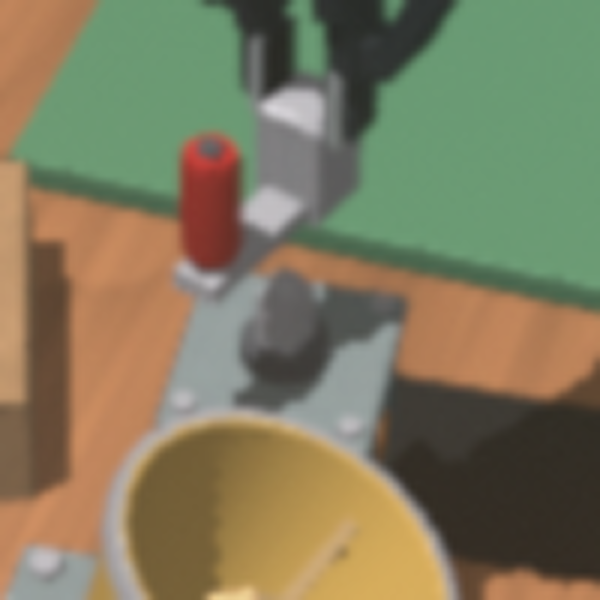

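```bash
python3 -m crank '[[0.02,0.01,0.0018,-0.0106,0],[0.02,0.01,0,0,0],[0.02,0.005,0,0,0],[0.02,0,0,0,0],[0.02,0,0,0,0]]'
python3 - <<'E'
from knobs import *
go(.6235,-.1765,.28,-18)
E
```

```text
t: 23.95
tcp_pos: [0.6245, -0.1777, 0.2848]
tool_rot: [-0.572, -0.416, 0.572, -0.416]
force: [0.2, 0.8, -3.0]
finger_gap: 0.326
t 23.95 tcp [ 0.6245 -0.1777  0.2848] jaw y-axis ang -17.9 x [-0.  0. -1.] gap 0.0278 F [ 0.2  0.8 -3. ] q [-0.45  0.49  1.28 -0.    1.37 -0.14]
shift tool [down, y, z] [ 0.0048 -0.0013 -0.0008]
turn needed rad (+ about tool x=down) 0.002
```

```bash
python3 -m crank '[[0.02,0.006,-0.001,-0.0008,0],[0.02,0.006,0,0,0],[0.02,0.004,0,0,0],[0.02,0.004,0,0,0],[0.02,0,0,0,0]]'
python3 - <<'E'
from knobs import *
go(.6235,-.1765,.28,-18)
E
```

```text
t: 24.45
tcp_pos: [0.6235, -0.1764, 0.2643]
tool_rot: [-0.571, -0.417, 0.572, -0.416]
force: [0.5, 0.4, -3.9]
finger_gap: 0.326
t 24.45 tcp [ 0.6235 -0.1764  0.2643] jaw y-axis ang -17.9 x [-0.001  0.    -1.   ] gap 0.0278 F [ 0.5  0.4 -3.9] q [-0.45  0.51  1.31 -0.    1.33 -0.14]
shift tool [down, y, z] [-0.0157 -0.      0.0001]
turn needed rad (+ about tool x=down) 0.002
```

```bash
python3 -m crank '[[0.02,0.005,0,0,0],[0.02,0.005,0,0,0],[0.02,0.004,0,0,0],[0.02,0,0,0,0]]';python3 -m crank '[[0.02,0.004,0,0,0],[0.02,0.004,0,0,0],[0.02,0.003,0,0,0],[0.02,0,0,0,0]]'
python3 - <<'E'
from knobs import *
state()
E
```

```text
t: 24.85
tcp_pos: [0.6238, -0.1765, 0.2503]
tool_rot: [-0.572, -0.416, 0.572, -0.416]
force: [0.6, -0.8, -3.2]
finger_gap: 0.326
t: 25.25
tcp_pos: [0.6238, -0.1765, 0.2396]
tool_rot: [-0.572, -0.416, 0.572, -0.416]
force: [1.0, -0.0, -3.6]
finger_gap: 0.326
t 25.25 tcp [ 0.6238 -0.1765  0.2396] jaw y-axis ang -17.9 x [-0.  0. -1.] gap 0.0278 F [ 1.  -0.  -3.6] q [-0.45  0.53  1.34  0.    1.28 -0.14]
```

Slid on cleanly. Down the last ~2 mm to seat, then release and look.

```bash
python3 -m crank '[[0.02,0.0015,0,0,0],[0.02,0.001,0,0,0],[0.02,0,0,0,0],[0.05,0,0,0,0],[0.05,0,0,0,0]]';python3 -m crank '[[0.05,0,0,0,0],[0.05,-0.03,0,0,0],[0.05,-0.04,0,0,0],[0.05,-0.04,0,0,0],[0.05,0,0,0,0]]'
python3 - <<'E'
from knobs import *
state()
for n in ("top","side"):
    s=cam(n);crop(s,"h2_%s.png"%n,*((360,150,460,250,6) if n=="top" else (270,110,370,210,6)))
    P=cloud(s);z=P[...,2];h=cv2.cvtColor(s["image"],cv2.COLOR_BGR2HSV)
    k=(h[...,1]>120)&((h[...,0]<8)|(h[...,0]>172))&(z>.24)&(z<.31)&(np.hypot(P[...,0]-.6237,P[...,1]+.1765)<.1); p=P[k]; print(n,"handle",p.mean(0).round(4),p[:,2].max(),cv2.minEnclosingCircle((p[:,:2]*1000).astype(np.float32)))
E
```

```text
t: 25.75
tcp_pos: [0.6241, -0.1766, 0.2382]
tool_rot: [0.572, 0.416, -0.571, 0.417]
force: [0.5, 1.4, 0.0]
finger_gap: 0.589
t: 26.25
tcp_pos: [0.6271, -0.1779, 0.3554]
tool_rot: [0.574, 0.412, -0.569, 0.421]
force: [0.1, -0.8, 0.8]
finger_gap: 0.582
t 26.25 tcp [ 0.6271 -0.1779  0.3554] jaw y-axis ang -17.9 x [ 0.013 -0.006 -1.   ] gap 0.0497 F [ 0.1 -0.8  0.8] q [-0.45  0.44  1.17  0.    1.51 -0.14]
top handle [ 0.6442 -0.1067  0.2853] 0.29254860226598267 ((644.7086791992188, -109.73210906982422), 10.34294319152832)
side handle [ 0.6418 -0.107   0.2742] 0.292315198467061 ((642.3812255859375, -111.95053100585938), 11.281379699707031)
```

View pics/h2_side.png

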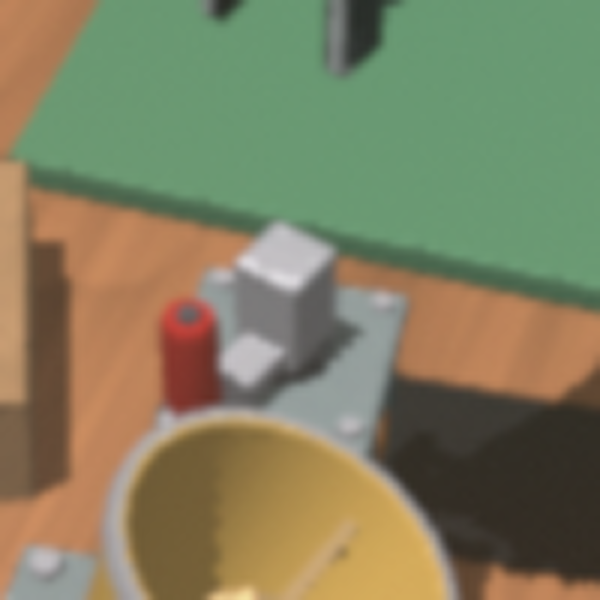

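View pics/h2_top.png

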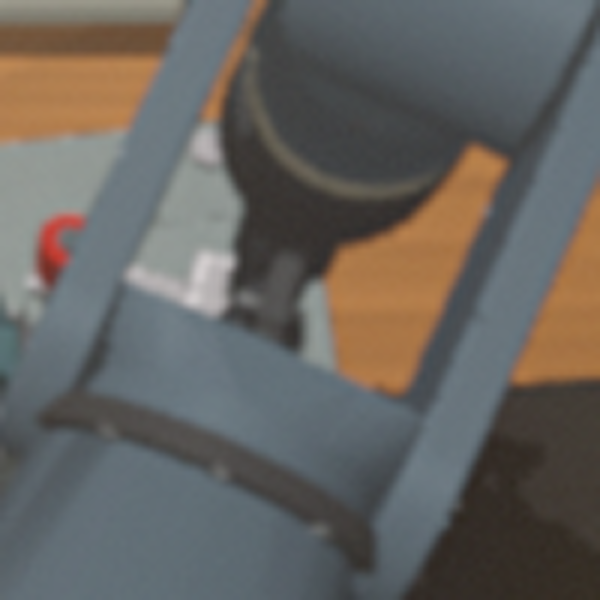

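```bash
python3 -m crank '[[0.05,0,0,0,-0.104],[0.05,0,0,0,-0.104],[0.05,0,0.005,-0.02,-0.104],[0.05,0,0.01,-0.04,0],[0.05,0,0,0,0]]';python3 -m crank '[[0.05,0,0,0,0],[0.05,0,0,0,0]]'
python3 - <<'E'
from knobs import *
go(.644,-.114,.252,0)
import math
for k in range(24):
    a=math.radians(72-15*k);b=math.radians(72-15*(k+1))
    print(72-15*k,"ty %.4f tz %.4f"%(.065*(math.cos(b)-math.cos(a)),-.065*(math.sin(b)-math.sin(a))))
E
```

```text
t: 26.85
tcp_pos: [0.6405, -0.1124, 0.3454]
tool_rot: [0.499, 0.503, -0.499, 0.499]
force: [0.1, 0.4, -0.3]
finger_gap: 0.583
t: 27.05
tcp_pos: [0.6403, -0.1175, 0.3464]
tool_rot: [-0.5, -0.501, 0.501, -0.499]
force: [0.1, 0.2, -0.4]
finger_gap: 0.586
t 27.05 tcp [ 0.6403 -0.1175  0.3464] jaw y-axis ang -0.0 x [-0.002  0.    -1.   ] gap 0.0500 F [ 0.1  0.2 -0.4] q [-0.35  0.45  1.18 -0.    1.51 -0.35]
shift tool [down, y, z] [ 0.0944  0.0039 -0.0035]
turn needed rad (+ about tool x=down) -0.0
72 ty 0.0153 tz 0.0073
57 ty 0.0129 tz 0.0110
42 ty 0.0096 tz 0.0140
27 ty 0.0057 tz 0.0160
12 ty 0.0013 tz 0.0169
-3 ty -0.0031 tz 0.0167
-18 ty -0.0073 tz 0.0153
-33 ty -0.0110 tz 0.0129
-48 ty -0.0140 tz 0.0096
-63 ty -0.0160 tz 0.0057
-78 ty -0.0169 tz 0.0013
-93 ty -0.0167 tz -0.0031
-108 ty -0.0153 tz -0.0073
-123 ty -0.0129 tz -0.0110
-138 ty -0.0096 tz -0.0140
-153 ty -0.0057 tz -0.0160
-168 ty -0.0013 tz -0.0169
-183 ty 0.0031 tz -0.0167
-198 ty 0.0073 tz -0.0153
-213 ty 0.0110 tz -0.0129
-228 ty 0.0140 tz -0.0096
-243 ty 0.0160 tz -0.0057
-258 ty 0.0169 tz -0.0013
-273 ty 0.0167 tz 0.0031
```

```bash
python3 -m crank '[[0.05,0.03,0.004,-0.0035,0],[0.05,0.035,0,0,0],[0.05,0.027,0,0,0],[0.05,0,0,0,0],[0.05,0,0,0,0]]' 25;python3 -m crank '[[0.01,0,0,0,0],[0.01,0,0,0,0],[0.01,0,0,0,0],[0.01,0,0,0,0]]'
python3 - <<'E'
from knobs import *
go(.644,-.114,.252,0)
E
```

```text
t: 27.55
tcp_pos: [0.6448, -0.1146, 0.2556]
tool_rot: [-0.5, -0.5, 0.501, -0.499]
force: [-0.1, 0.5, 0.6]
finger_gap: 0.585
t: 27.95
tcp_pos: [0.6456, -0.1137, 0.2572]
tool_rot: [0.5, 0.499, -0.499, 0.501]
force: [-0.3, 1.1, 2.8]
finger_gap: 0.26
t 27.95 tcp [ 0.6456 -0.1137  0.2572] jaw y-axis ang 0.0 x [ 0.003 -0.001 -1.   ] gap 0.0222 F [-0.3  1.1  2.8] q [-0.34  0.52  1.3   0.    1.32 -0.34]
shift tool [down, y, z] [ 0.0052 -0.0016  0.0003]
turn needed rad (+ about tool x=down) 0.0
```

```bash
python3 -m crank '[[0.01,0,0.0153,0.0073,0],[0.01,0,0.0129,0.011,0],[0.01,0,0.0096,0.014,0],[0.01,0,0.0057,0.016,0],[0.01,0,0.0013,0.0169,0]]';  python3 - <<'E'
from knobs import *
s,_=state(); d=s["tcp_pos"][:2]-[.6238,-.1766]; print(np.hypot(*d),np.degrees(np.arctan2(d[1],d[0])))
E
python3 -m crank '[[0.01,0,-0.0031,0.0167,0],[0.01,0,-0.0073,0.0153,0],[0.01,0,-0.011,0.0129,0],[0.01,0,-0.014,0.0096,0],[0.01,0,-0.016,0.0057,0]]';  python3 - <<'E'
from knobs import *
s,_=state(); d=s["tcp_pos"][:2]-[.6238,-.1766]; print(np.hypot(*d),np.degrees(np.arctan2(d[1],d[0])))
E
```

```text
t: 28.45
tcp_pos: [0.6918, -0.1777, 0.2579]
tool_rot: [0.501, 0.499, -0.498, 0.501]
force: [0.6, 3.6, 5.4]
finger_gap: 0.26
t 28.45 tcp [ 0.6918 -0.1777  0.2579] jaw y-axis ang 0.1 x [ 0.005  0.001 -1.   ] gap 0.0222 F [0.6 3.6 5.4] q [-0.41  0.61  1.13  0.    1.4  -0.41]
0.0679830492171568 -0.9573657425531577
t: 28.95
tcp_pos: [0.6416, -0.2428, 0.2584]
tool_rot: [0.501, 0.495, -0.499, 0.504]
force: [3.9, -3.6, 4.4]
finger_gap: 0.259
t 28.95 tcp [ 0.6416 -0.2428  0.2584] jaw y-axis ang -0.0 x [ 0.011 -0.007 -1.   ] gap 0.0222 F [ 3.9 -3.6  4.4] q [-0.52  0.56  1.22 -0.    1.35 -0.52]
0.0685470535208508 -74.96651807390155
```

```bash
python3 -m crank '[[0.01,0,-0.0169,0.0013,0],[0.01,0,-0.0167,-0.0031,0],[0.01,0,-0.0153,-0.0073,0],[0.01,0,-0.0129,-0.011,0],[0.01,0,-0.0096,-0.014,0]]'
python3 -m crank '[[0.01,0,-0.0057,-0.016,0],[0.01,0,-0.0013,-0.0169,0],[0.01,0,0.0031,-0.0167,0],[0.01,0,0.0073,-0.0153,0],[0.01,0,0.011,-0.0129,0]]'
python3 -m crank '[[0.01,0,0.014,-0.0096,0],[0.01,0,0.016,-0.0057,0],[0.01,0,0.0169,-0.0013,0],[0.01,0,0.0167,0.0031,0],[0.01,0,0.0153,0.0073,0]]'
python3 - <<'E'
from knobs import *
s,_=state(); d=s["tcp_pos"][:2]-[.6238,-.1766]; print(np.hypot(*d),np.degrees(np.arctan2(d[1],d[0])))
n="side";s=cam(n);crop(s,"w_%s.png"%n,270,110,370,230,5)
E
```

```text
t: 29.45
tcp_pos: [0.5672, -0.2093, 0.2589]
tool_rot: [0.499, 0.496, -0.502, 0.503]
force: [-1.3, -4.9, 7.2]
finger_gap: 0.26
t: 29.95
tcp_pos: [0.5806, -0.1284, 0.2581]
tool_rot: [0.499, 0.499, -0.501, 0.501]
force: [-2.9, -3.8, 6.3]
finger_gap: 0.26
t: 30.45
tcp_pos: [0.659, -0.1204, 0.2572]
tool_rot: [0.499, 0.501, -0.501, 0.499]
force: [-3.6, 0.5, 7.1]
finger_gap: 0.255
t 30.45 tcp [ 0.659  -0.1204  0.2572] jaw y-axis ang 0.1 x [-0.003 -0.    -1.   ] gap 0.0218 F [-3.6  0.5  7.1] q [-0.35  0.55  1.25 -0.    1.34 -0.35]
0.06630995526496009 57.97285511032746
```

View pics/w_side.png

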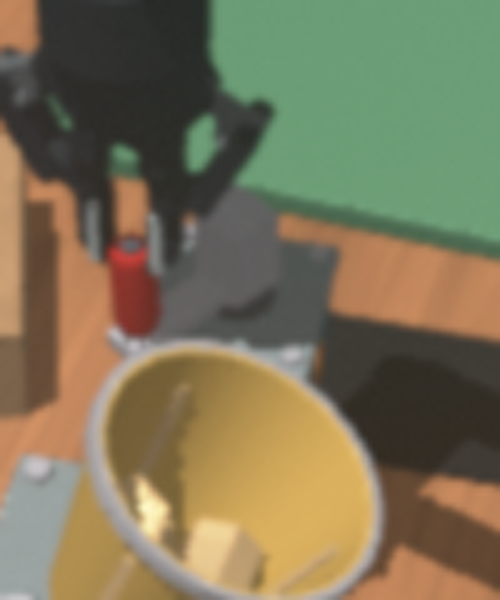

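```bash
python3 -m crank '[[0.01,0,0.0129,0.011,0],[0.01,0,0.0096,0.014,0],[0.01,0,0.0057,0.016,0],[0.01,0,0.0013,0.0169,0],[0.01,0,-0.0031,0.0167,0]]'
python3 -m crank '[[0.01,0,-0.0073,0.0153,0],[0.01,0,-0.011,0.0129,0],[0.01,0,-0.014,0.0096,0],[0.01,0,-0.016,0.0057,0],[0.01,0,-0.0169,0.0013,0]]'
python3 -m crank '[[0.01,0,-0.0167,-0.0031,0],[0.01,0,-0.0153,-0.0073,0],[0.01,0,-0.0129,-0.011,0],[0.01,0,-0.0096,-0.014,0],[0.01,0,-0.0057,-0.016,0]]'
python3 -m crank '[[0.01,0,-0.0013,-0.0169,0],[0.01,0,0.0031,-0.0167,0],[0.01,0,0.0073,-0.0153,0],[0.01,0,0.011,-0.0129,0],[0.01,0,0.014,-0.0096,0]]'
python3 -m crank '[[0.01,0,0.016,-0.0057,0],[0.01,0,0.0169,-0.0013,0],[0.01,0,0.0167,0.0031,0],[0.01,0,0.0153,0.0073,0],[0.01,0,0.0129,0.011,0]]'
python3 - <<'E'
from knobs import *
s,_=state(); d=s["tcp_pos"][:2]-[.6238,-.1766]; print(np.hypot(*d),np.degrees(np.arctan2(d[1],d[0])))
n="side";s=cam(n);crop(s,"w2_%s.png"%n,270,110,370,230,5)
E
```

```text
t: 31.0
tcp_pos: [0.689, -0.1952, 0.2582]
tool_rot: [0.501, 0.499, -0.498, 0.502]
force: [1.6, 3.3, 5.7]
finger_gap: 0.259
t: 31.5
tcp_pos: [0.6238, -0.2446, 0.2583]
tool_rot: [0.5, 0.495, -0.5, 0.504]
force: [3.1, -3.2, 5.0]
finger_gap: 0.258
t: 32.0
tcp_pos: [0.5607, -0.1924, 0.2586]
tool_rot: [0.499, 0.497, -0.502, 0.502]
force: [-1.4, -4.0, 8.4]
finger_gap: 0.256
t: 32.5
tcp_pos: [0.5944, -0.1185, 0.2577]
tool_rot: [-0.499, -0.499, 0.501, -0.501]
force: [-2.6, -4.7, 5.8]
finger_gap: 0.262
t: 33.0
tcp_pos: [0.6722, -0.1309, 0.2573]
tool_rot: [0.499, 0.501, -0.5, 0.499]
force: [-3.5, 1.2, 8.4]
finger_gap: 0.259
t 33.00 tcp [ 0.6722 -0.1309  0.2573] jaw y-axis ang 0.1 x [-0.003  0.001 -1.   ] gap 0.0221 F [-3.5  1.2  8.4] q [-0.36  0.57  1.21  0.    1.36 -0.36]
0.06656925070759351 43.36201020004666
```

View pics/w2_side.png

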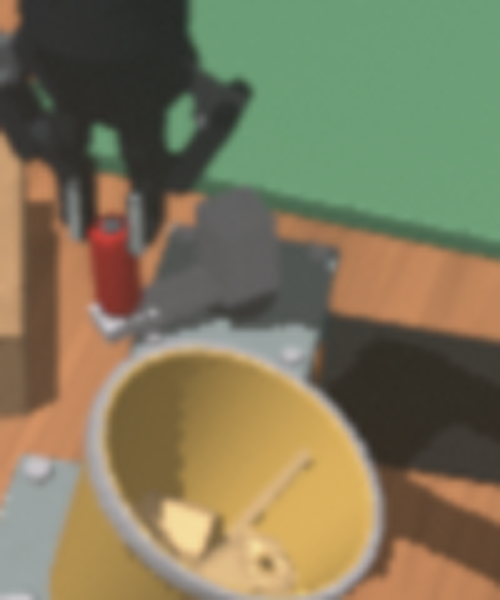

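```bash
python3 -m crank '[[0.01,0,0.0096,0.014,0],[0.01,0,0.0057,0.016,0],[0.01,0,0.0013,0.0169,0],[0.01,0,-0.0031,0.0167,0],[0.01,0,-0.0073,0.0153,0]]'
python3 -m crank '[[0.01,0,-0.011,0.0129,0],[0.01,0,-0.014,0.0096,0],[0.01,0,-0.016,0.0057,0],[0.01,0,-0.0169,0.0013,0],[0.01,0,-0.0167,-0.0031,0]]'
python3 -m crank '[[0.01,0,-0.0153,-0.0073,0],[0.01,0,-0.0129,-0.011,0],[0.01,0,-0.0096,-0.014,0],[0.01,0,-0.0057,-0.016,0],[0.01,0,-0.0013,-0.0169,0]]'
python3 -m crank '[[0.01,0,0.0031,-0.0167,0],[0.01,0,0.0073,-0.0153,0],[0.01,0,0.011,-0.0129,0],[0.01,0,0.014,-0.0096,0],[0.01,0,0.016,-0.0057,0]]'
python3 -m crank '[[0.01,0,0.0169,-0.0013,0],[0.01,0,0.0167,0.0031,0],[0.01,0,0.0153,0.0073,0],[0.01,0,0.0129,0.011,0],[0.01,0,0.0096,0.014,0]]'
python3 -m crank '[[0.01,0,0.0057,0.016,0],[0.01,0,0.0013,0.0169,0],[0.01,0,-0.0031,0.0167,0],[0.01,0,-0.0073,0.0153,0],[0.01,0,-0.011,0.0129,0]]'
python3 -m crank '[[0.01,0,-0.014,0.0096,0],[0.01,0,-0.016,0.0057,0],[0.01,0,-0.0169,0.0013,0],[0.01,0,-0.0167,-0.0031,0],[0.01,0,0,0,0]]'
python3 - <<'E'
from knobs import *
s,_=state(); d=s["tcp_pos"][:2]-[.6238,-.1766]; print(np.hypot(*d),np.degrees(np.arctan2(d[1],d[0])))
n="side";s=cam(n);crop(s,"w3_%s.png"%n,270,110,370,230,5)
E
```

```text
t: 33.55
tcp_pos: [0.6823, -0.2114, 0.2583]
tool_rot: [0.502, 0.498, -0.498, 0.503]
force: [4.1, 1.8, 4.6]
finger_gap: 0.261
t: 34.05
tcp_pos: [0.6066, -0.2418, 0.2585]
tool_rot: [0.5, 0.495, -0.501, 0.504]
force: [1.8, -4.2, 4.9]
finger_gap: 0.26
t: 34.55
tcp_pos: [0.5591, -0.1747, 0.2586]
tool_rot: [0.499, 0.498, -0.501, 0.502]
force: [-1.5, -3.2, 8.7]
finger_gap: 0.262
t: 35.05
tcp_pos: [0.6102, -0.1125, 0.2574]
tool_rot: [-0.499, -0.5, 0.501, -0.501]
force: [-5.1, -3.1, 6.1]
finger_gap: 0.254
t: 35.55
tcp_pos: [0.6824, -0.1447, 0.2576]
tool_rot: [0.5, 0.501, -0.499, 0.5]
force: [-3.2, 3.8, 7.7]
finger_gap: 0.259
t: 36.05
tcp_pos: [0.6717, -0.2253, 0.2583]
tool_rot: [0.502, 0.497, -0.498, 0.503]
force: [5.9, 0.4, 3.6]
finger_gap: 0.257
t: 36.55
tcp_pos: [0.6041, -0.2406, 0.2586]
tool_rot: [0.499, 0.497, -0.501, 0.502]
force: [-2.1, -4.1, 6.4]
finger_gap: 0.257
t 36.55 tcp [ 0.6041 -0.2406  0.2586] jaw y-axis ang -0.1 x [ 0.003 -0.008 -1.   ] gap 0.0220 F [-2.1 -4.1  6.4] q [-0.55  0.51  1.31 -0.    1.31 -0.55]
0.067013014011064 -107.12886302703544
```

View pics/w3_side.png

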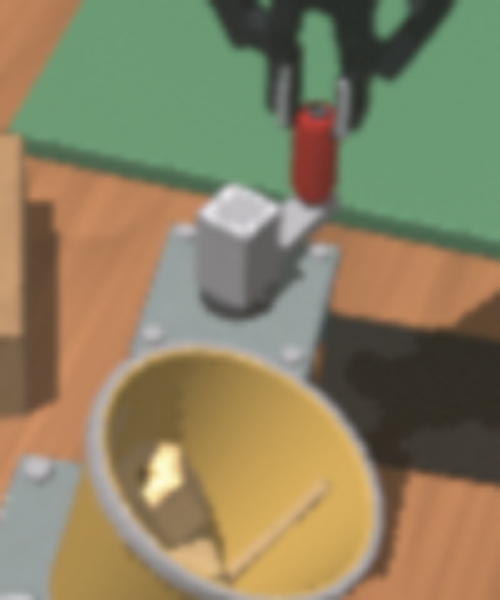

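```bash
python3 -m crank '[[0.05,0,0,0,0],[0.05,0,0,0,0],[0.05,-0.03,0,0,0],[0.05,-0.035,0,0,0],[0.05,-0.02,0.01,-0.03,0]]'
python3 -m crank '[[0.06,0,0.01,-0.034,0],[0.06,0,0,0,0.1],[0.06,0,0,0,0.1],[0.06,0,0,0,0.11],[0.06,0,0,0,0]]'
python3 -m crank '[[0.06,0,0,0,0],[0.06,0,0,0,0]]'
python3 - <<'E'
from knobs import *
go(.6238,-.1766,.238,-18)
for n in ("top","side"):
    s=cam(n);P=cloud(s);z=P[...,2];h=cv2.cvtColor(s["image"],cv2.COLOR_BGR2HSV)
    k=(h[...,1]>120)&((h[...,0]<8)|(h[...,0]>172))&(z>.24)&(z<.31)&(np.hypot(P[...,0]-.6237,P[...,1]+.1765)<.1); p=P[k]; 
    if k.sum(): print(n,"handle",p.mean(0).round(4),p[:,2].max(),cv2.minEnclosingCircle((p[:,:2]*1000).astype(np.float32)))
    k=(z>.262)&(z<.275)&(np.hypot(P[...,0]-.6237,P[...,1]+.1765)<.026); p=P[k]; print(n,"hubtop",k.sum(),p.mean(0),cv2.minAreaRect((p[:,:2]*1000).astype(np.float32)))
crop(s,"u.png",270,110,370,230,5)
E
```

```text
t: 37.1
tcp_pos: [0.6147, -0.2102, 0.3423]
tool_rot: [-0.501, -0.498, 0.501, -0.5]
force: [1.0, 0.5, -0.3]
finger_gap: 0.582
t: 37.6
tcp_pos: [0.6244, -0.1724, 0.3396]
tool_rot: [-0.571, -0.418, 0.571, -0.416]
force: [0.7, -0.5, 0.4]
finger_gap: 0.703
t: 37.8
tcp_pos: [0.6245, -0.1731, 0.3402]
tool_rot: [-0.571, -0.418, 0.571, -0.417]
force: [0.1, -0.1, -0.1]
finger_gap: 0.698
t 37.80 tcp [ 0.6245 -0.1731  0.3402] jaw y-axis ang -17.7 x [-0.001  0.    -1.   ] gap 0.0596 F [ 0.1 -0.1 -0.1] q [-0.44  0.45  1.2   0.    1.49 -0.13]
shift tool [down, y, z] [0.1022 0.0005 0.0036]
turn needed rad (+ about tool x=down) 0.006
top handle [ 0.6031 -0.2331  0.2797] 0.2922526231731899 ((604.5397338867188, -238.00538635253906), 10.719412803649902)
top hubtop 25 [ 0.63140081 -0.16749624  0.27098591] ((629.8181762695312, -169.09059143066406), (22.062789916992188, 20.58879280090332), 44.64938735961914)
side handle [ 0.6022 -0.232   0.2709] 0.2936649744588472 ((603.445556640625, -235.1136474609375), 10.16602611541748)
side hubtop 153 [ 0.62292947 -0.17602879  0.27054134] ((623.4548950195312, -179.13194274902344), (34.28213119506836, 31.935976028442383), 72.31004333496094)
```

View pics/u.png

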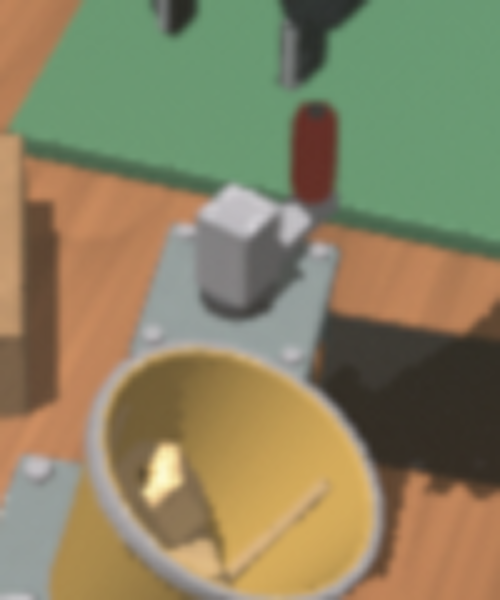

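```bash
python3 -m crank '[[0.06,0.03,0,0.003,0],[0.06,0.03,0,0,0],[0.06,0.027,0,0,0],[0.06,0.012,0,0,0],[0.06,0,0,0,0]]' 80
python3 -m crank '[[0.02,0,0,0,0],[0.02,0,0,0,0],[0.02,0,0,0,0],[0.02,0,0,0,0]]'
python3 - <<'E'
from knobs import *
state()
E
```

```text
t: 38.4
tcp_pos: [0.6227, -0.1756, 0.2396]
tool_rot: [-0.57, -0.418, 0.572, -0.416]
force: [-0.5, 0.0, 0.1]
finger_gap: 0.703
t: 38.8
tcp_pos: [0.6251, -0.1765, 0.244]
tool_rot: [0.572, 0.415, -0.57, 0.418]
force: [0.0, 0.7, 6.7]
finger_gap: 0.323
t 38.80 tcp [ 0.6251 -0.1765  0.244 ] jaw y-axis ang -17.8 x [ 0.004 -0.002 -1.   ] gap 0.0276 F [0.  0.7 6.7] q [-0.45  0.53  1.33  0.    1.28 -0.14]
```

```bash
python3 -m crank '[[0.02,-0.008,0,0,0],[0.02,-0.01,0,0,0],[0.02,-0.015,0,0,0],[0.02,-0.02,0,0,0],[0.02,-0.015,0,0,0]]'
python3 -m crank '[[0.02,0,0,0,0]]'
python3 - <<'E'
from knobs import *
state()
n="side";s=cam(n);crop(s,"w4_%s.png"%n,270,90,370,210,5)
E
```

```text
t: 39.3
tcp_pos: [0.6229, -0.1756, 0.3098]
tool_rot: [-0.571, -0.418, 0.572, -0.416]
force: [0.5, 0.4, -2.5]
finger_gap: 0.316
t: 39.4
tcp_pos: [0.6243, -0.1762, 0.3117]
tool_rot: [0.572, 0.416, -0.571, 0.418]
force: [0.3, 0.3, -3.6]
finger_gap: 0.322
t 39.40 tcp [ 0.6243 -0.1762  0.3117] jaw y-axis ang -17.8 x [ 0.003 -0.001 -1.   ] gap 0.0275 F [ 0.3  0.3 -3.6] q [-0.45  0.47  1.24  0.    1.43 -0.14]
```

View pics/w4_side.png

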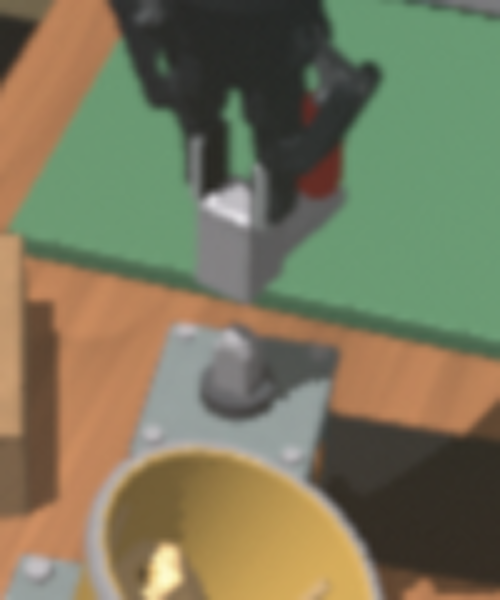

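```bash
python3 -m crank '[[0.02,-0.01,0,0,-0.13],[0.02,0,0,0,-0.13],[0.02,0,0,0,-0.137],[0.02,0,0,0,0]]'
python3 - <<'E'
from knobs import *
go(.554,-.316,.1,5)
E
```

```text
t: 39.85
tcp_pos: [0.6226, -0.1755, 0.3177]
tool_rot: [0.477, 0.523, -0.478, 0.52]
force: [0.3, -0.2, -3.5]
finger_gap: 0.32
t 39.85 tcp [ 0.6226 -0.1755  0.3177] jaw y-axis ang 5.0 x [-0.004  0.002 -1.   ] gap 0.0273 F [ 0.3 -0.2 -3.5] q [-0.45  0.47  1.23  0.    1.45 -0.53]
shift tool [down, y, z] [ 0.2177 -0.0797  0.1346]
turn needed rad (+ about tool x=down) -0.0
```

```bash
python3 -m crank '[[0.02,0,-0.015,0.025,0],[0.02,0,-0.02,0.035,0],[0.02,0,-0.02,0.035,0],[0.02,0,-0.02,0.032,0],[0.02,0.03,-0.004,0.007,0]]'
python3 -m crank '[[0.02,0.045,0,0,0],[0.02,0.045,0,0,0],[0.02,0.045,0,0,0],[0.02,0.045,0,0,0],[0.02,0.01,0,0,0]]'
python3 -m crank '[[0.02,0,0,0,0],[0.02,0,0,0,0]]'
python3 - <<'E'
from knobs import *
go(.554,-.316,.023,5)
n="top";s=cam(n);crop(s,"x_%s.png"%n,400,190,490,290,6)
n="side";s=cam(n);crop(s,"x_%s.png"%n,290,120,430,230,5)
E
```

```text
t: 40.35
tcp_pos: [0.5567, -0.3223, 0.2928]
tool_rot: [0.479, 0.516, -0.48, 0.523]
force: [1.5, 0.4, -2.5]
finger_gap: 0.315
t: 40.85
tcp_pos: [0.552, -0.3128, 0.093]
tool_rot: [0.478, 0.526, -0.479, 0.515]
force: [-0.9, 0.6, -3.5]
finger_gap: 0.318
t: 41.05
tcp_pos: [0.558, -0.3175, 0.1013]
tool_rot: [0.478, 0.52, -0.478, 0.522]
force: [0.3, -0.8, -2.6]
finger_gap: 0.318
t 41.05 tcp [ 0.558  -0.3175  0.1013] jaw y-axis ang 4.9 x [ 0.003 -0.002 -1.   ] gap 0.0272 F [ 0.3 -0.8 -2.6] q [-0.69  0.68  1.48 -0.    0.98 -0.78]
shift tool [down, y, z] [ 0.0783 -0.0041 -0.002 ]
turn needed rad (+ about tool x=down) -0.001
```

View pics/x_side.png

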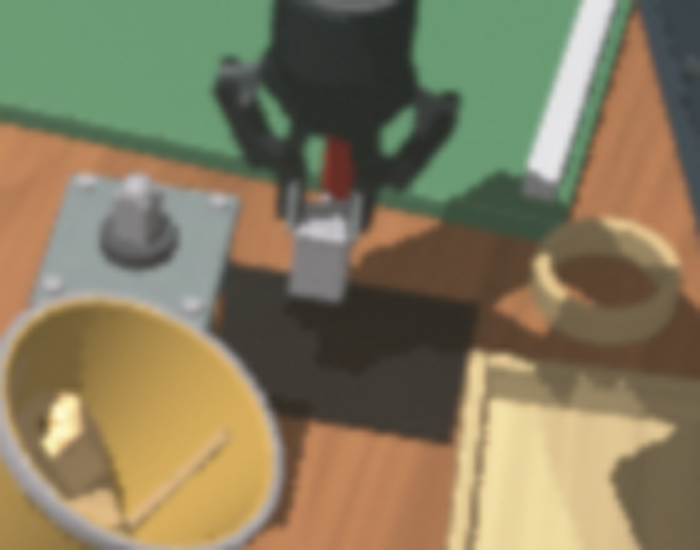

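```bash
python3 -m crank '[[0.02,0.025,-0.004,-0.002,0],[0.02,0.025,0,0,0],[0.02,0.015,0,0,0],[0.02,0.005,0,0,0],[0.02,0,0,0,0]]'
python3 -m crank '[[0.02,0.003,0,0,0],[0.02,0.002,0,0,0],[0.02,0,0,0,0]]'
python3 - <<'E'
from knobs import *
go(.554,-.316,.023,5)
E
```

```text
t: 41.65
tcp_pos: [0.553, -0.3151, 0.03]
tool_rot: [0.478, 0.521, -0.478, 0.522]
force: [0.4, 0.1, -2.4]
finger_gap: 0.313
t: 41.95
tcp_pos: [0.5528, -0.315, 0.0251]
tool_rot: [0.478, 0.521, -0.478, 0.522]
force: [0.2, -0.4, -2.2]
finger_gap: 0.32
t 41.95 tcp [ 0.5528 -0.315   0.0251] jaw y-axis ang 5.0 x [ 0.001 -0.001 -1.   ] gap 0.0274 F [ 0.2 -0.4 -2.2] q [-0.69  0.78  1.53 -0.    0.83 -0.78]
shift tool [down, y, z] [0.0021 0.0011 0.0011]
turn needed rad (+ about tool x=down) -0.0
```

```bash
python3 -m crank '[[0.02,0.0015,0,0,0],[0.02,0.0015,0,0,0],[0.02,0,0,0,0]]'
python3 -m crank '[[0.02,0.0015,0,0,0],[0.02,0.0015,0,0,0],[0.02,0,0,0,0]]'
```

```text
t: 42.25
tcp_pos: [0.5529, -0.3147, 0.0229]
tool_rot: [0.478, 0.521, -0.478, 0.522]
force: [-1.3, 2.4, 4.0]
finger_gap: 0.318
t: 42.55
tcp_pos: [0.5529, -0.3147, 0.0227]
tool_rot: [0.478, 0.521, -0.478, 0.522]
force: [-5.3, 5.3, 20.0]
finger_gap: 0.317
```

```bash
python3 -m crank '[[0.02,-0.0025,0,0,0],[0.055,0,0,0,0],[0.055,0,0,0,0],[0.055,0,0,0,0],[0.055,-0.02,0,0,0]]'
python3 -m crank '[[0.055,-0.04,0,0,0],[0.055,-0.045,0,0,0],[0.055,-0.045,-0.02,0,0],[0.055,-0.04,-0.045,0,0],[0.055,0,-0.045,0,0]]'
python3 - <<'E'
from knobs import *
state()
for n in ("top","side"):
    s=cam(n);P=cloud(s);z=P[...,2];h=cv2.cvtColor(s["image"],cv2.COLOR_BGR2HSV)
    crop(s,"y_%s.png"%n,*((360,170,500,350,4) if n=="top" else (290,130,450,280,5)))
    k=(z>.033)&(z<.046)&(P[...,0]>.25)&(P[...,0]<.5)&(P[...,1]<-.1)&(P[...,1]>-.4); p=P[k]; print(n,"tray",cv2.minAreaRect((p[:,:2]*1000).astype(np.float32)),k.sum())
    k=(z>.044)&(z<.056)&(P[...,0]>.5)&(P[...,0]<.6)&(P[...,1]<-.29)&(P[...,1]>-.34); p=P[k]; print("hub",p.mean(0),k.sum())
    k=(h[...,1]>120)&((h[...,0]<8)|(h[...,0]>172))&(z>.05)&(z<.082)&(P[...,1]<-.32)&(P[...,1]>-.42)&(P[...,0]>.45)&(P[...,0]<.7); p=P[k]; print("handle",p.mean(0),p[:,2].max())
E
```

```text
t: 43.05
tcp_pos: [0.5506, -0.3134, 0.0383]
tool_rot: [0.478, 0.523, -0.478, 0.519]
force: [-1.0, 0.3, 0.4]
finger_gap: 0.649
t: 43.55
tcp_pos: [0.4533, -0.3268, 0.2093]
tool_rot: [0.477, 0.517, -0.478, 0.526]
force: [-0.7, -0.9, -0.4]
finger_gap: 0.644
t 43.55 tcp [ 0.4533 -0.3268  0.2093] jaw y-axis ang 5.1 x [ 0.009 -0.01  -1.   ] gap 0.0550 F [-0.7 -0.9 -0.4] q [-0.82  0.43  1.61 -0.    1.09 -0.91]
top tray ((426.018798828125, -214.22750854492188), (138.73692321777344, 201.63763427734375), 53.37348175048828) 336
hub [ 0.55342735 -0.31539531  0.04936075] 121
handle [ 0.56113275 -0.3754931   0.0653918 ] 0.07720596513333255
side tray ((378.47418212890625, -247.43148803710938), (150.28741455078125, 205.75149536132812), 8.017312049865723) 828
hub [ 0.55192323 -0.31550298  0.05097293] 92
handle [ 0.55691287 -0.37583845  0.06383699] 0.07464875866407561
```

View pics/y_top.png

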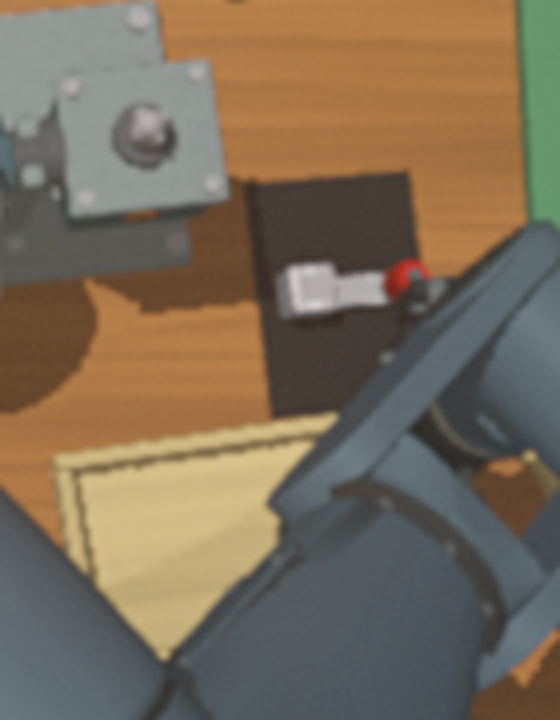

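View pics/y_side.png

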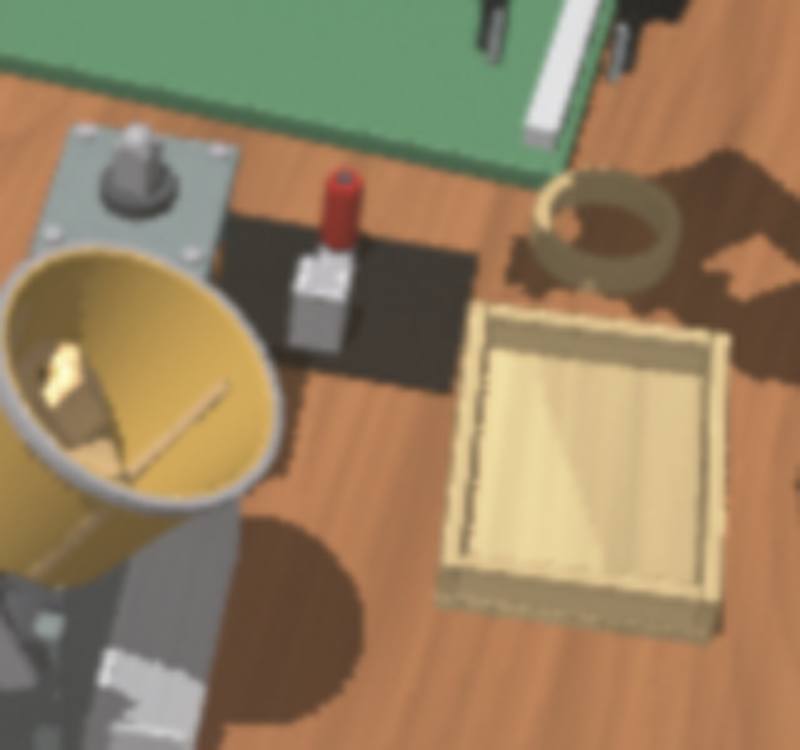

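```bash
python3 -m crank '[[0.04,0,0,0,-0.05],[0.04,0,0,0,0],[0.04,0,0,0,0]]'
python3 - <<'E'
from knobs import *
go(.3097,-.2567,.1,8)
E
```

```text
t: 43.95
tcp_pos: [0.4509, -0.3237, 0.2038]
tool_rot: [0.465, 0.533, -0.465, 0.533]
force: [-0.3, -0.6, 0.7]
finger_gap: 0.47
t 43.95 tcp [ 0.4509 -0.3237  0.2038] jaw y-axis ang 7.8 x [-0.  0. -1.] gap 0.0401 F [-0.3 -0.6  0.7] q [-0.82  0.44  1.62  0.    1.09 -0.96]
shift tool [down, y, z] [ 0.1039 -0.1308 -0.0855]
turn needed rad (+ about tool x=down) -0.003
```

```bash
python3 -m crank '[[0.04,0,-0.03,-0.02,0],[0.04,0,-0.035,-0.022,0],[0.04,0.01,-0.035,-0.022,0],[0.04,0.03,-0.0308,-0.0215,0],[0.04,0.04,0,0,0]]'
python3 -m crank '[[0.04,0.03,0,0,0],[0.04,0,0,0,0],[0.04,0,0,0,0]]'
python3 - <<'E'
from knobs import *
go(.3097,-.2567,.018,8)
for n in ("side","top"):
    s=cam(n);P=cloud(s);z=P[...,2]
    k=(z>.033)&(z<.046)&(P[...,0]>.25)&(P[...,0]<.5)&(P[...,1]<-.1)&(P[...,1]>-.4); p=P[k]; print(n,"tray",cv2.minAreaRect((p[:,:2]*1000).astype(np.float32)),k.sum())
    crop(s,"tr_%s.png"%n,*((340,260,500,400,5) if n=="top" else (340,170,480,300,5)))
E
```

```text
t: 44.45
tcp_pos: [0.3065, -0.2537, 0.1246]
tool_rot: [0.465, 0.533, -0.465, 0.532]
force: [0.9, -0.5, -0.5]
finger_gap: 0.473
t: 44.75
tcp_pos: [0.3097, -0.257, 0.0941]
tool_rot: [0.465, 0.534, -0.464, 0.533]
force: [-0.1, -0.2, 0.2]
finger_gap: 0.468
t 44.75 tcp [ 0.3097 -0.257   0.0941] jaw y-axis ang 7.9 x [-0.001  0.001 -1.   ] gap 0.0400 F [-0.1 -0.2  0.2] q [-0.97  0.46  2.08  0.    0.6  -1.11]
shift tool [down, y, z] [ 0.0761  0.0001 -0.0002]
turn needed rad (+ about tool x=down) -0.003
side tray ((378.4461975097656, -247.16110229492188), (150.22900390625, 205.80490112304688), 8.115365028381348) 812
top tray ((414.33807373046875, -241.71688842773438), (81.50704956054688, 201.07786560058594), 7.858177185058594) 413
```

View pics/tr_side.png

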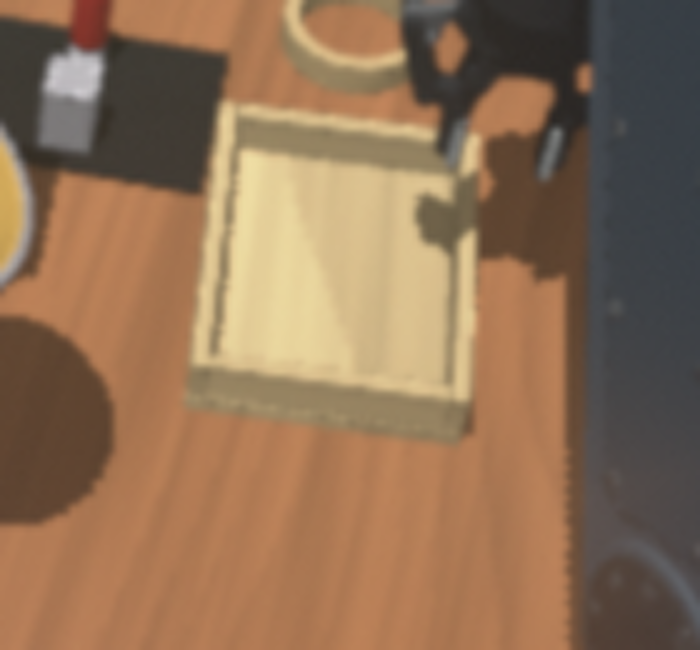

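```bash
python3 -m crank '[[0.04,0.03,0,0,0],[0.04,0.03,0,0,0],[0.04,0.014,0,0,0],[0.04,0,0,0,0],[0.04,0,0,0,0]]' 60
python3 -m crank '[[0,0,0,0,0],[0,0,0,0,0],[0,0,0,0,0],[0,0,0,0,0]]'
python3 - <<'E'
from knobs import *
go(.3097,-.2567,.018,8)
E
```

```text
t: 45.35
tcp_pos: [0.3101, -0.2577, 0.0213]
tool_rot: [0.464, 0.532, -0.465, 0.534]
force: [-0.0, 0.8, -0.1]
finger_gap: 0.466
t: 45.75
tcp_pos: [0.3095, -0.2571, 0.0208]
tool_rot: [0.465, 0.533, -0.465, 0.533]
force: [-0.4, -0.2, 0.4]
finger_gap: -0.003
t 45.75 tcp [ 0.3095 -0.2571  0.0208] jaw y-axis ang 7.8 x [ 0.001 -0.001 -1.   ] gap -0.0003 F [-0.4 -0.2  0.4] q [-0.97  0.64  2.13  0.    0.37 -1.11]
shift tool [down, y, z] [ 0.0028  0.0002 -0.0004]
turn needed rad (+ about tool x=down) -0.003
```

Run:
```python
from knobs import *
for n in ("side","top"):
    s=cam(n);P=cloud(s);z=P[...,2]
    k=(z>.033)&(z<.046)&(P[...,0]>.25)&(P[...,0]<.5)&(P[...,1]<-.1)&(P[...,1]>-.4); p=P[k]; print(n,"tray",cv2.minAreaRect((p[:,:2]*1000).astype(np.float32)),k.sum())
    crop(s,"tr2_%s.png"%n,*((340,230,500,400,4) if n=="top" else (340,150,500,300,5)))
```

```text
side tray ((378.71624755859375, -248.39089965820312), (150.0331268310547, 210.0612335205078), 8.099871635437012) 676
top tray ((440.2874450683594, -176.64242553710938), (40.620819091796875, 103.61653137207031), 32.46200180053711) 159
```

View pics/tr2_side.png

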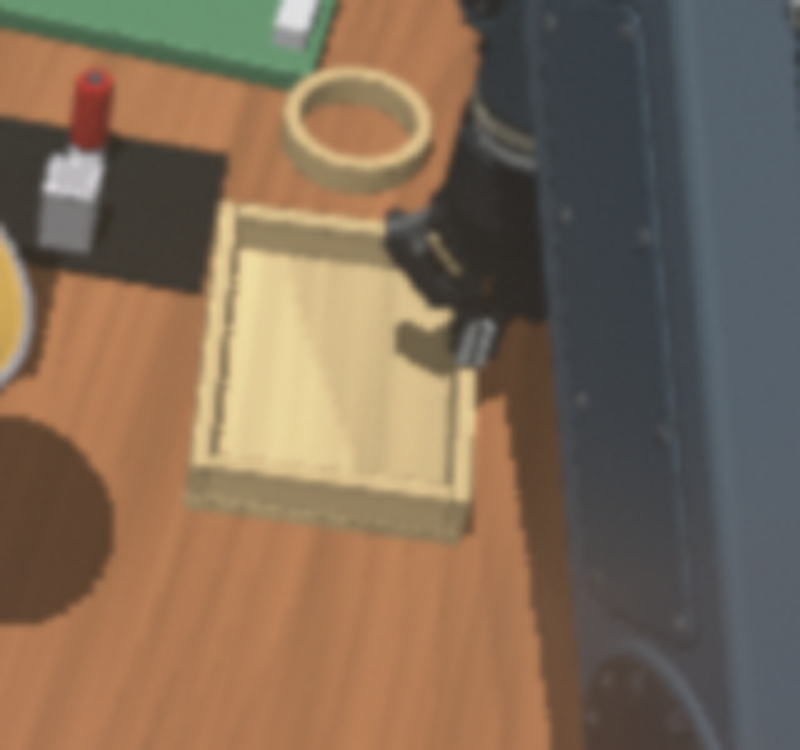

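```bash
python3 -m crank '[[0,0,0,-0.01,0],[0,0,0,-0.01,0],[0,0,0,-0.01,0],[0,0,0,0,0],[0,0,0,0,0]]'
python3 - <<'E'
from knobs import *
state()
for n in ("side","top"):
    s=cam(n);P=cloud(s);z=P[...,2]
    k=(z>.033)&(z<.046)&(P[...,0]>.25)&(P[...,0]<.5)&(P[...,1]<-.1)&(P[...,1]>-.4); p=P[k]; print(n,"tray",cv2.minAreaRect((p[:,:2]*1000).astype(np.float32)),k.sum())
    crop(s,"tr3_%s.png"%n,*((340,230,500,400,4) if n=="top" else (390,180,470,260,9)))
E
```

```text
t: 46.35
tcp_pos: [0.3052, -0.2266, 0.0203]
tool_rot: [0.464, 0.533, -0.464, 0.533]
force: [1.1, 0.1, 0.6]
finger_gap: -0.004
t 46.35 tcp [ 0.3052 -0.2266  0.0203] jaw y-axis ang 7.9 x [-0.  0. -1.] gap -0.0003 F [1.1 0.1 0.6] q [-0.93  0.64  2.19 -0.    0.32 -1.07]
side tray ((378.59307861328125, -246.4942626953125), (150.0398406982422, 204.9394073486328), 8.18802261352539) 683
top tray ((439.2826232910156, -157.10072326660156), (22.35606575012207, 54.03284454345703), 34.237693786621094) 73
```

View pics/tr3_side.png

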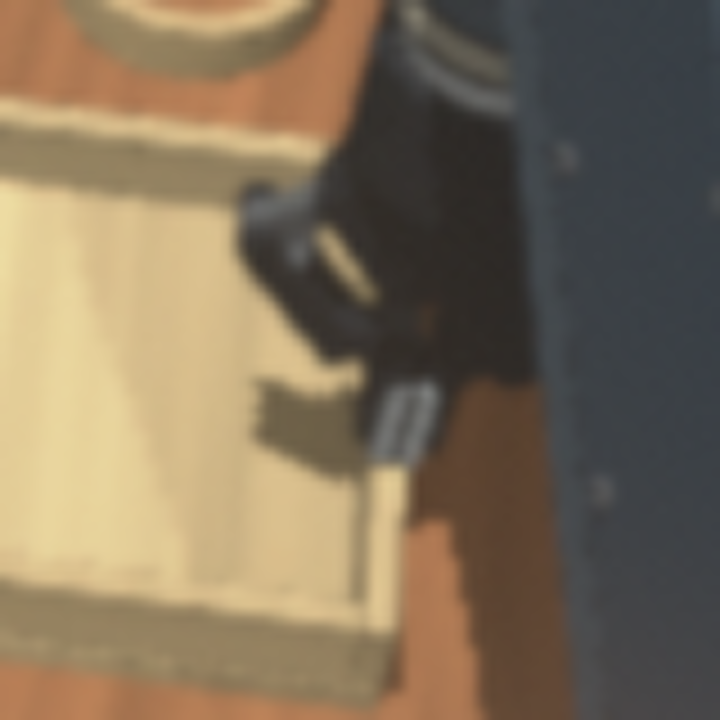

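Run:
```python
from knobs import *
s,M=state();S=cam("side")
print("tcp proj crop",(proj(S,s["tcp_pos"])-[390,180])*9, "wall top there",(proj(S,[.305,-.2266,.04])-[390,180])*9,"bench",(proj(S,[.305,-.2266,0])-[390,180])*9)
P=cloud(S)
for (u,v) in [(390,500),(395,560),(385,600),(390,450),(405,440),(425,440)]:
    print((u,v),P[int(180+v/9),int(390+u/9)].round(4))
```

```text
t 46.45 tcp [ 0.3056 -0.2276  0.0203] jaw y-axis ang 7.9 x [ 0.001 -0.001 -1.   ] gap 0.0003 F [-0.4  0.4  0.2] q [-0.94  0.64  2.19 -0.    0.32 -1.07]
tcp proj crop [[369.85828725 493.83632907]] wall top there [[383.48035016 455.48292625]] bench [[358.88481442 538.03814538]]
(390, 500) [ 0.3016 -0.2081  0.0437]
(395, 560) [ 0.2975 -0.186   0.0411]
(385, 600) [ 0.298  -0.1694  0.0436]
(390, 450) [ 0.3049 -0.2174  0.053 ]
(405, 440) [ 0.3016 -0.2137  0.0667]
(425, 440) [ 0.296  -0.2235  0.0578]
```

```bash
python3 -m crank '[[0.04,-0.02,0,0,0],[0.04,0,0,0.028,0],[0.04,0,0,0,0],[0.04,0,0,0,0],[0.04,0,0,0,0]]'
python3 -m crank '[[0.04,0.015,0,0,0],[0.04,0.01,0,0,0],[0.04,0.005,0,0,0],[0.04,0,0,0,0]]'
python3 - <<'E'
from knobs import *
go(.3097,-.2567,.018,8)
s=cam("side"); crop(s,"tr4.png",390,160,470,240,9)
E
```

```text
t: 47.0
tcp_pos: [0.3084, -0.2539, 0.0402]
tool_rot: [0.465, 0.534, -0.465, 0.532]
force: [-0.2, -0.2, 0.3]
finger_gap: 0.47
t: 47.4
tcp_pos: [0.3085, -0.2539, 0.0096]
tool_rot: [0.465, 0.534, -0.464, 0.532]
force: [-0.5, -0.5, 0.4]
finger_gap: 0.467
t 47.40 tcp [ 0.3085 -0.2539  0.0096] jaw y-axis ang 7.9 x [-0.002  0.002 -1.   ] gap 0.0398 F [-0.5 -0.5  0.4] q [-0.97  0.67  2.14 -0.    0.34 -1.11]
shift tool [down, y, z] [-0.0084  0.0008  0.0029]
turn needed rad (+ about tool x=down) -0.002
```

View pics/tr4.png

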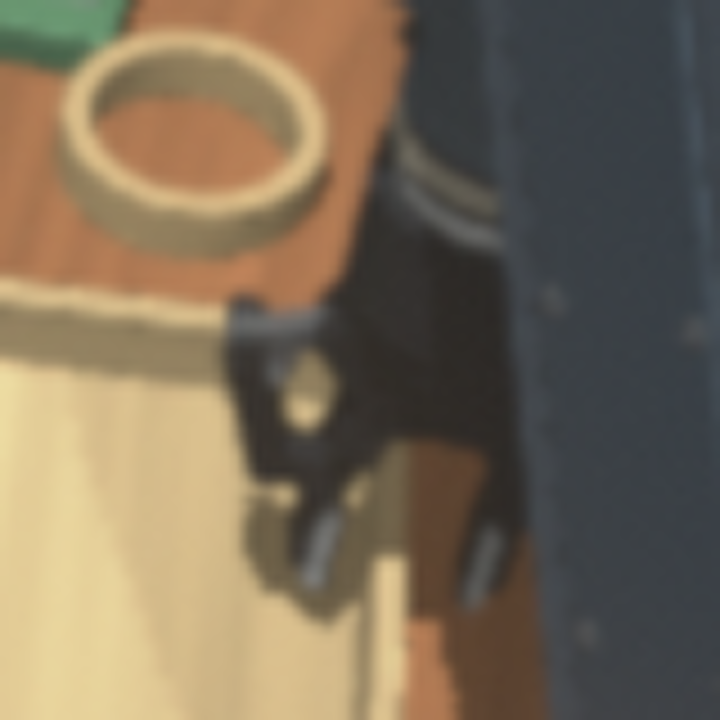

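```bash
python3 -m crank '[[0.0,0,0,0,0],[0,0,0,0,0],[0,0,0,0,0],[0,0,0,0,0]]'
python3 - <<'E'
from knobs import *
state()
s=cam("side"); crop(s,"tr5.png",390,160,470,240,9)
E
```

```text
t: 47.85
tcp_pos: [0.3092, -0.2551, 0.0108]
tool_rot: [0.464, 0.533, -0.465, 0.533]
force: [-0.0, -0.4, 4.7]
finger_gap: 0.089
t 47.85 tcp [ 0.3092 -0.2551  0.0108] jaw y-axis ang 7.9 x [ 0.001 -0.001 -1.   ] gap 0.0076 F [-0.  -0.4  4.7] q [-0.97  0.66  2.14 -0.    0.34 -1.11]
```

View pics/tr5.png

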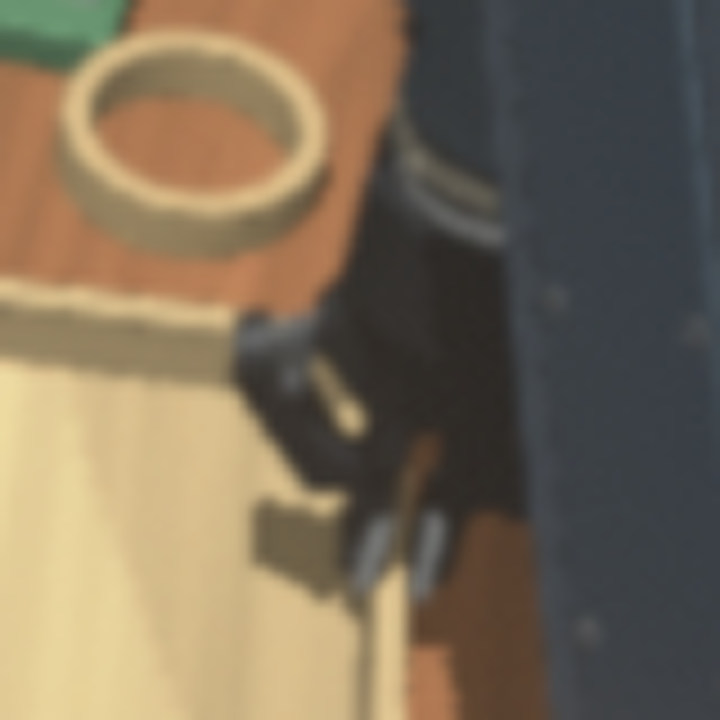

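```bash
python3 -m crank '[[0,0,0.005,-0.01,0],[0,0,0.01,-0.018,0],[0,0,0.01,-0.018,0],[0,0,0.01,-0.018,0],[0,0,0.01,-0.018,0]]' 80
python3 - <<'E'
from knobs import *
state()
s=cam("side");P=cloud(s);z=P[...,2]
k=(z>.033)&(z<.046)&(P[...,0]>.25)&(P[...,0]<.54)&(P[...,1]<.1)&(P[...,1]>-.3); p=P[k]; print("tray",cv2.minAreaRect((p[:,:2]*1000).astype(np.float32)),k.sum())
E
```

```text
t: 48.4
tcp_pos: [0.3411, -0.1677, 0.011]
tool_rot: [0.47, 0.529, -0.469, 0.528]
force: [-3.6, -12.5, -0.2]
finger_gap: 0.082
t 48.40 tcp [ 0.3411 -0.1677  0.011 ] jaw y-axis ang 6.8 x [-0.     0.001 -1.   ] gap 0.0070 F [ -3.6 -12.5  -0.2] q [-0.75  0.66  2.19  0.    0.29 -0.88]
tray ((405.4670715332031, -177.06982421875), (203.44471740722656, 159.61578369140625), 82.90848541259766) 746
```

```bash
python3 -m crank '[[0,0,0.009,-0.016,0],[0,0,0.009,-0.016,0],[0,0,0.009,-0.016,0],[0,0,0.009,-0.016,0],[0,0,0.009,-0.016,0]]'
python3 -m crank '[[0,0,0.009,-0.016,0],[0,0,0.008,-0.016,0],[0,0,0.005,-0.011,0],[0,0,0,0,0],[0,0,0,0,0]]'
python3 - <<'E'
from knobs import *
go(.3966,-.029,.011,5.9)
for n in ("side","top"):
    s=cam(n);crop(s,"tt_%s.png"%n,*((270,180,430,340,4) if n=="top" else (270,180,450,330,4)))
E
```

```text
t: 48.95
tcp_pos: [0.3777, -0.083, 0.0109]
tool_rot: [0.465, 0.531, -0.465, 0.534]
force: [-2.4, -5.9, 7.2]
finger_gap: 0.073
t: 49.45
tcp_pos: [0.3934, -0.0362, 0.0109]
tool_rot: [0.465, 0.532, -0.464, 0.534]
force: [3.1, 5.1, 8.7]
finger_gap: 0.075
t 49.45 tcp [ 0.3934 -0.0362  0.0109] jaw y-axis ang 7.9 x [ 0.003 -0.001 -1.   ] gap 0.0064 F [3.1 5.1 8.7] q [-0.38  0.66  2.16  0.    0.32 -0.52]
shift tool [down, y, z] [-0.0001  0.0042 -0.0067]
turn needed rad (+ about tool x=down) 0.035
```

View pics/tt_top.png

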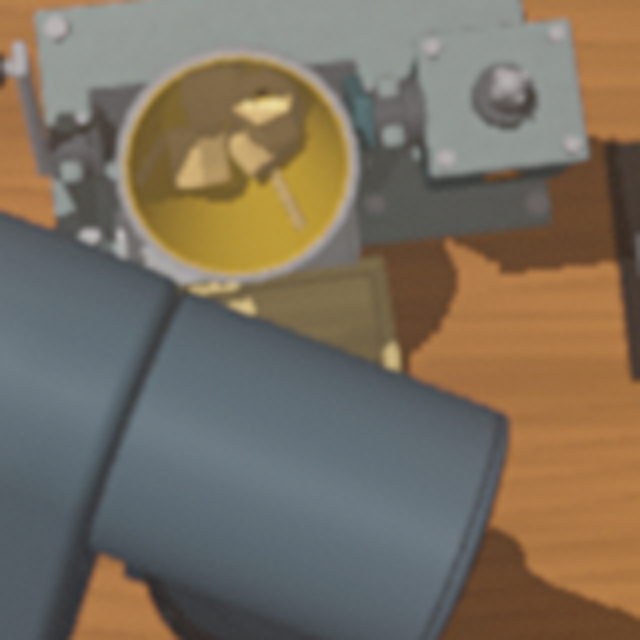

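View pics/tt_side.png

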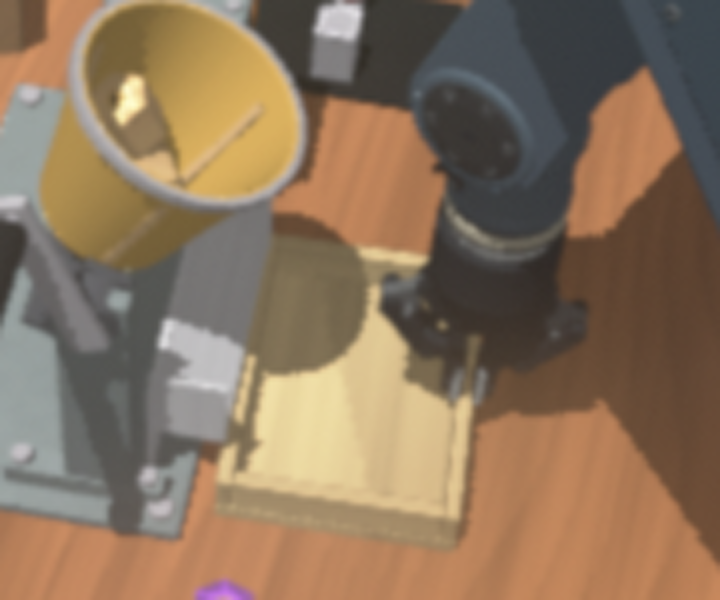

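Run:
```python
from knobs import *
S=cam("side")
a=plane(S,[(270+462/4,180+521/4),(270+219/4,180+488/4)],.04); print(a, np.linalg.norm(a[1]-a[0]),np.degrees(np.arctan2(*(a[1]-a[0])[[1,0]])))
b=plane(S,[(270+184/4,180+530/4)],.012); print("base corner",b)
ex=np.array([np.cos(np.radians(5.87)),np.sin(np.radians(5.87))]);ey=np.array([-ex[1],ex[0]])
yaw=np.arctan2(*(a[1]-a[0])[[1,0]])
e=np.array([np.cos(yaw),np.sin(yaw)]); m=(a[0]+a[1])[:2]/2; c=m-.1*np.array([-e[1],e[0]]); print("tray centre",c,"target",np.array([.551,-.0155])-.075*ex)
hs=cv2.cvtColor(S["image"],cv2.COLOR_BGR2HSV)
```

```text
[[0.37258104 0.05990135 0.04      ]
 [0.51903948 0.08294565 0.04      ]] 0.1482602885267255 8.94181828777025
base corner [[0.53517948 0.10169419 0.012     ]]
tray centre [ 0.4613534  -0.02736117] target [ 0.47639326 -0.02317038]
```

```bash
python3 -m crank '[[0,0,0,-0.002,0.02],[0,0,0.003,-0.003,0.02],[0,0,0.003,0,0],[0,0,0.003,0,0],[0,0,0,0,0]]'
python3 -m crank '[[0,0,0.002,0,0],[0,0,0.002,0,0],[0,0,0,0,0]]'
python3 - <<'E'
from knobs import *
go(.4066,-.029,.011,5.9)
E
```

```text
t: 50.1
tcp_pos: [0.3961, -0.0296, 0.0109]
tool_rot: [0.474, 0.527, -0.476, 0.521]
force: [-6.7, -2.5, 12.7]
finger_gap: 0.073
t: 50.4
tcp_pos: [0.3982, -0.0286, 0.0109]
tool_rot: [0.473, 0.528, -0.477, 0.52]
force: [-9.3, -3.0, 14.9]
finger_gap: 0.073
t 50.40 tcp [ 0.3982 -0.0286  0.0109] jaw y-axis ang 5.6 x [-0.011  0.004 -1.   ] gap 0.0062 F [-9.3 -3.  14.9] q [-0.35  0.66  2.13 -0.    0.36 -0.45]
shift tool [down, y, z] [-0.0002  0.0083  0.0012]
turn needed rad (+ about tool x=down) -0.005
```

Run:
```python
from knobs import *
state()
for n in ("side",):
    s=cam(n);crop(s,"tu_%s.png"%n,300,220,420,330,6)
```

```text
t 50.40 tcp [ 0.3982 -0.0286  0.0109] jaw y-axis ang 5.6 x [-0.011  0.004 -1.   ] gap 0.0062 F [-9.3 -3.  14.9] q [-0.35  0.66  2.13 -0.    0.36 -0.45]
```

View pics/tu_side.png

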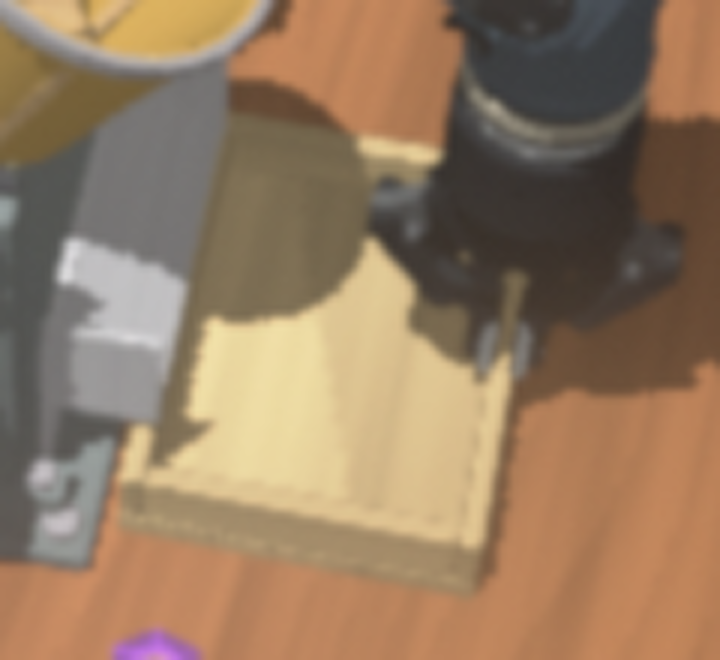

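```bash
python3 -m crank '[[0,-0.002,0,0,0],[0,-0.001,0.003,0,0],[0,0,0.003,0,0],[0,0,0,0,0]]'
python3 - <<'E'
from knobs import *
state()
for n in ("side",):
    s=cam(n);crop(s,"tv_%s.png"%n,300,220,420,330,6)
E
```

```text
t: 50.85
tcp_pos: [0.4069, -0.0293, 0.0129]
tool_rot: [0.473, 0.527, -0.476, 0.522]
force: [-7.9, -7.2, -2.0]
finger_gap: 0.076
t 50.85 tcp [ 0.4069 -0.0293  0.0129] jaw y-axis ang 5.7 x [-0.008  0.002 -1.   ] gap 0.0065 F [-7.9 -7.2 -2. ] q [-0.35  0.66  2.11 -0.    0.38 -0.44]
```

View pics/tv_side.png

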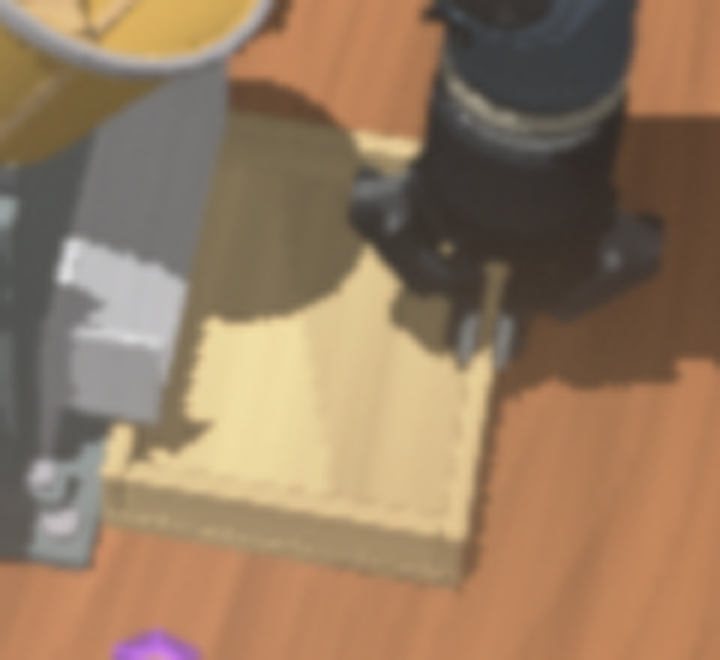

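```bash
python3 -m crank '[[0,0,-0.002,0,0],[0.03,0,0,0,0],[0.03,0,0,0,0],[0.03,-0.02,0,0,0],[0.03,-0.04,0,0,0]]'
python3 -m crank '[[0.05,-0.045,0,-0.03,0],[0.05,-0.045,0,-0.045,0],[0.05,-0.045,0,-0.045,0],[0.05,-0.045,0,-0.045,0],[0.05,-0.045,0,-0.045,0]]'
python3 - <<'E'
from knobs import *
go(.62,.1615,.33,5.9)
for n in ("top","side"):
    s=cam(n);crop(s,"tw_%s.png"%n,*((270,180,430,340,4) if n=="top" else (270,190,430,330,5)))
E
```

```text
t: 51.4
tcp_pos: [0.4084, -0.0297, 0.0725]
tool_rot: [0.475, 0.525, -0.476, 0.523]
force: [1.8, 0.0, 0.4]
finger_gap: 0.349
t: 51.9
tcp_pos: [0.3924, 0.1403, 0.2588]
tool_rot: [0.476, 0.523, -0.474, 0.525]
force: [1.2, -0.2, -0.3]
finger_gap: 0.583
t 51.90 tcp [0.3924 0.1403 0.2588] jaw y-axis ang 5.6 x [ 0.004  0.001 -1.   ] gap 0.0498 F [ 1.2 -0.2 -0.3] q [ 0.07  0.17  1.86  0.    1.11 -0.02]
shift tool [down, y, z] [-0.0703  0.2288  0.0009]
turn needed rad (+ about tool x=down) -0.006
```

View pics/tw_top.png

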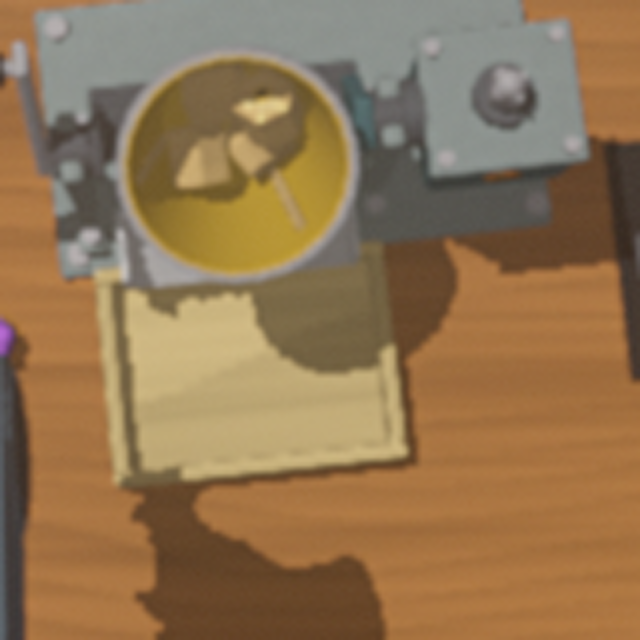

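View pics/tw_side.png

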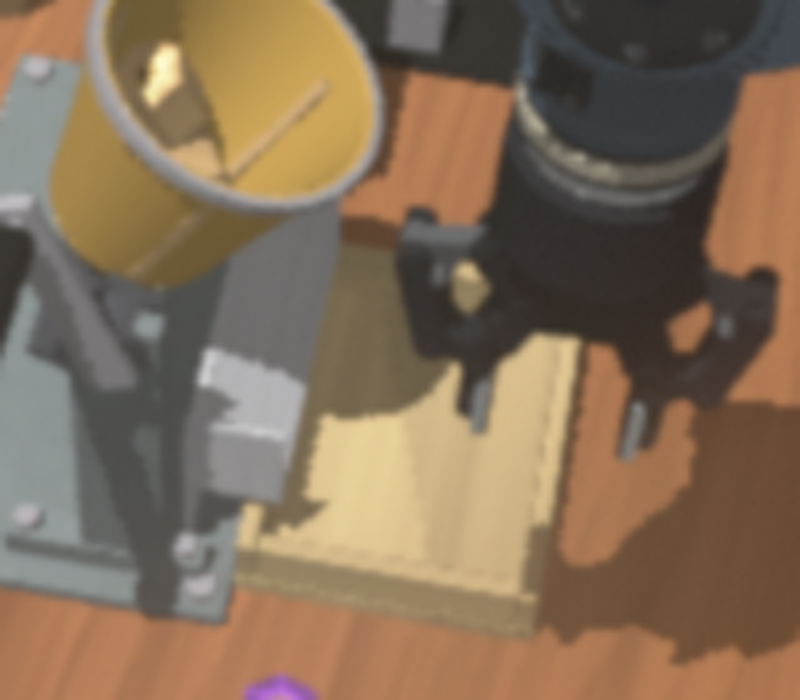

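Run:
```python
from knobs import *
T=cam("top");S=cam("side")
a=plane(T,[(270+120/4,180+487/4),(270+408/4,180+461/4)],.04)[:,:2]; print(a,np.linalg.norm(a[1]-a[0]))
d=(a[0]-a[1])/np.linalg.norm(a[0]-a[1]); print("yaw",np.degrees(np.arctan2(-d[0],d[1]))); e=np.array([d[1],-d[0]]); c=a.mean(0)+.075*e; print("centre",c)
ex=np.array([np.cos(np.radians(5.87)),np.sin(np.radians(5.87))]);ey=np.array([-ex[1],ex[0]])
print("lateral vs drum rim",(c-[.575,-.0134])@ey,"fwd vs target",(c-(np.array([.551,-.0155])-.075*ex))@ex)
for n,s in (("T",T),("S",S)):
    P=cloud(s);z=P[...,2]; img=s["image"].astype(int); k=(img.max(2)<70)&(z>.27)&(z<.31)&(P[...,1]>.1)&(P[...,1]<.23)&(P[...,0]>.58)&(P[...,0]<.66)
    p=P[k]; print(n,k.sum(),p.mean(0).round(4),p.min(0).round(3),p.max(0).round(3)); top=p[p[:,2]>np.percentile(p[:,2],60)]; print(top.mean(0))
go(.62,.1615,.33,5.9)
```

```text
[[ 0.39281839  0.06426473]
 [ 0.4093543  -0.13212161]] 0.19708128006269887
yaw 4.813004235197959
centre [ 0.47582189 -0.02763564]
lateral vs drum rim -0.0040178784718262976 fwd vs target -0.0010250489411152846
T 90 [0.6206 0.1588 0.2989] [0.612 0.124 0.293] [0.634 0.2   0.303]
[0.6208846  0.1614144  0.30148991]
S 314 [0.6189 0.1652 0.3   ] [0.608 0.121 0.288] [0.633 0.203 0.306]
[0.62105396 0.16394255 0.30244349]
t 52.10 tcp [0.3927 0.1394 0.2574] jaw y-axis ang 5.7 x [ 0.004 -0.    -1.   ] gap 0.0497 F [-0.5 -0.5 -0.9] q [ 0.07  0.17  1.86 -0.    1.1  -0.03]
shift tool [down, y, z] [-0.0717  0.2287  0.0007]
turn needed rad (+ about tool x=down) -0.003
```

```bash
python3 -m crank '[[0.055,-0.04,0.01,0,0],[0.055,-0.04,0.03,0,0],[0.055,-0.01,0.042,0,0],[0.055,0,0.045,0,0],[0.055,0,0.045,0,0]]' 40
python3 -m crank '[[0.055,0,0.04,0,0],[0.055,0,0.0167,0,0],[0.055,0,0,0,0],[0.055,0,0,0,0]]'
python3 - <<'E'
from knobs import *
go(.6205,.165,.256,5.9)
s=cam("side"); crop(s,"l0.png",220,180,340,320,5)
E
```

```text
t: 52.6
tcp_pos: [0.5649, 0.1535, 0.345]
tool_rot: [0.475, 0.523, -0.476, 0.523]
force: [-0.3, 0.1, -0.2]
finger_gap: 0.644
t: 53.0
tcp_pos: [0.6188, 0.1592, 0.3439]
tool_rot: [0.474, 0.524, -0.477, 0.522]
force: [-0.4, -1.0, 0.1]
finger_gap: 0.643
t 53.00 tcp [0.6188 0.1592 0.3439] jaw y-axis ang 5.5 x [-0.005 -0.001 -1.   ] gap 0.0549 F [-0.4 -1.   0.1] q [ 0.08  0.44  1.21 -0.    1.5  -0.02]
shift tool [down, y, z] [ 0.0879  0.0027 -0.0056]
turn needed rad (+ about tool x=down) -0.008
```

View pics/l0.png

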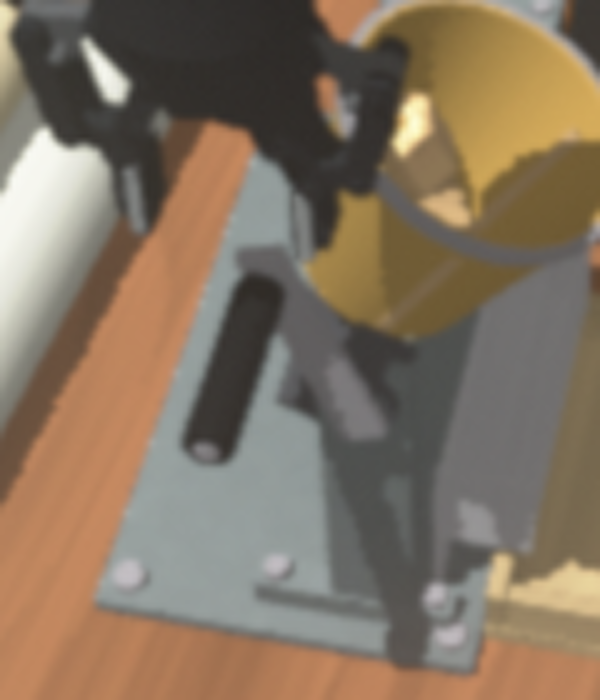

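```bash
python3 -m crank '[[0.055,0.02,0.002,-0.006,0],[0.055,0.03,0,0,0],[0.055,0.03,0,0,0],[0.055,0.008,0,0,0],[0.055,0,0,0,0]]' 40
python3 - <<'E'
from knobs import *
go(.6205,.165,.256,5.9)
s=cam("side"); crop(s,"l1.png",220,180,340,320,5)
E
```

```text
t: 53.55
tcp_pos: [0.6193, 0.1666, 0.2574]
tool_rot: [0.474, 0.524, -0.476, 0.523]
force: [0.4, 0.8, -0.6]
finger_gap: 0.641
t 53.55 tcp [0.6193 0.1666 0.2574] jaw y-axis ang 5.6 x [-0.003 -0.    -1.   ] gap 0.0547 F [ 0.4  0.8 -0.6] q [ 0.09  0.5   1.33 -0.    1.31 -0.01]
shift tool [down, y, z] [0.0014 0.0011 0.0017]
turn needed rad (+ about tool x=down) -0.006
```

View pics/l1.png

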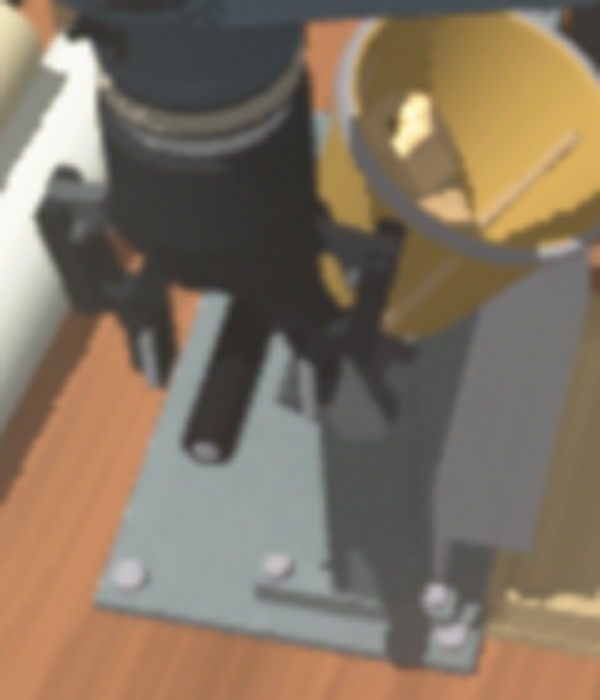

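```bash
python3 -m crank '[[0.01,0,0,0,0],[0.01,0,0,0,0],[0.01,0,0,0,0],[0.01,0,0,0,0]]' 40
python3 -m crank '[[0.01,-0.0045,-0.0168,0,0],[0.01,-0.0015,-0.0174,0,0],[0.01,0,0,0,0]]'
python3 - <<'E'
from knobs import *
state()
s=cam("side"); crop(s,"l2.png",220,180,340,320,5)
E
```

```text
t: 54.0
tcp_pos: [0.6218, 0.1669, 0.2604]
tool_rot: [0.476, 0.523, -0.474, 0.525]
force: [-0.5, 0.4, 6.8]
finger_gap: 0.238
t: 54.3
tcp_pos: [0.594, 0.1639, 0.269]
tool_rot: [0.481, 0.518, -0.47, 0.529]
force: [7.5, 0.3, 6.7]
finger_gap: 0.238
t 54.30 tcp [0.594  0.1639 0.269 ] jaw y-axis ang 5.6 x [ 0.021  0.001 -1.   ] gap 0.0203 F [7.5 0.3 6.7] q [ 0.09  0.45  1.4  -0.    1.27 -0.01]
```

View pics/l2.png

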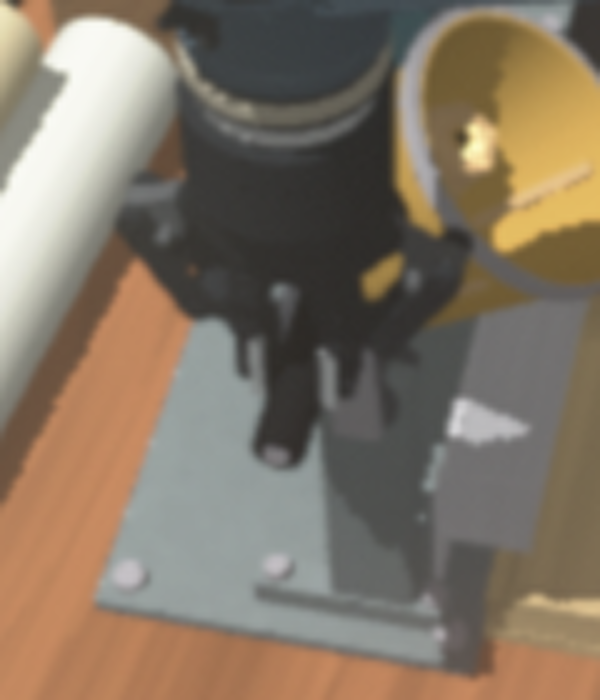

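```bash
python3 -m crank '[[0.01,0.0005,-0.0087,0,0],[0.01,0.001,-0.0087,0,0],[0.01,0.002,-0.0085,0,0],[0.01,0.0025,-0.0083,0,0],[0.01,0.0035,-0.008,0,0]]'
python3 -m crank '[[0.01,0.004,-0.0078,0,0],[0.01,0.0047,-0.0073,0,0],[0.01,0.0053,-0.007,0,0],[0.01,0.006,-0.0063,0,0],[0.01,0.0063,-0.006,0,0]]'
python3 - <<'E'
from knobs import *
state()
s=cam("side"); crop(s,"l3.png",220,180,370,330,4)
E
```

```text
t: 54.85
tcp_pos: [0.5566, 0.1599, 0.2631]
tool_rot: [0.483, 0.516, -0.467, 0.531]
force: [10.7, -0.3, 15.6]
finger_gap: 0.237
t: 55.35
tcp_pos: [0.5183, 0.1557, 0.2343]
tool_rot: [0.48, 0.518, -0.47, 0.529]
force: [3.2, -3.8, 16.9]
finger_gap: 0.237
t 55.35 tcp [0.5183 0.1557 0.2343] jaw y-axis ang 5.6 x [ 0.021 -0.    -1.   ] gap 0.0202 F [ 3.2 -3.8 16.9] q [ 0.09  0.38  1.63 -0.    1.12 -0.01]
```

View pics/l3.png

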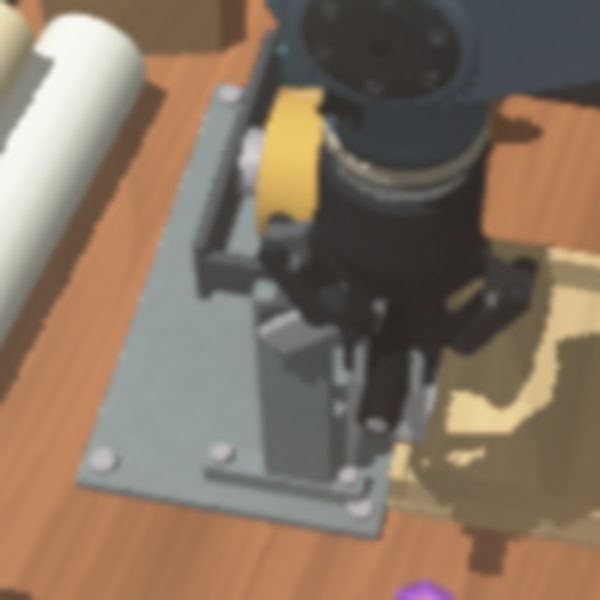

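```bash
python3 -m crank '[[0.01,0.0069,-0.0053,0,0],[0.01,0.0074,-0.0047,0,0],[0.01,0.0077,-0.004,0,0],[0.01,0.0081,-0.0033,0,0],[0.01,0.0083,-0.0026,0,0]]'
python3 -m crank '[[0.01,0.0085,-0.0019,0,0],[0.01,0.003,0,0,0],[0.01,0.003,0,0,0],[0.01,0,0,0,0],[0.01,0,0,0,0]]'
python3 - <<'E'
from knobs import *
state()
for n in ("top","side"):
    s=cam(n); crop(s,"l4_%s.png"%n,*((260,180,420,330,5) if n=="top" else (230,180,420,330,4)))
E
```

```text
t: 55.9
tcp_pos: [0.4951, 0.1532, 0.1939]
tool_rot: [0.477, 0.521, -0.473, 0.527]
force: [0.0, -4.4, 16.6]
finger_gap: 0.239
t: 56.4
tcp_pos: [0.4908, 0.1527, 0.1779]
tool_rot: [0.475, 0.522, -0.474, 0.526]
force: [-2.5, -4.8, 11.0]
finger_gap: 0.239
t 56.40 tcp [0.4908 0.1527 0.1779] jaw y-axis ang 5.7 x [ 0.005 -0.003 -1.   ] gap 0.0204 F [-2.5 -4.8 11. ] q [ 0.09  0.42  1.75 -0.    0.97 -0.01]
```

View pics/l4_top.png

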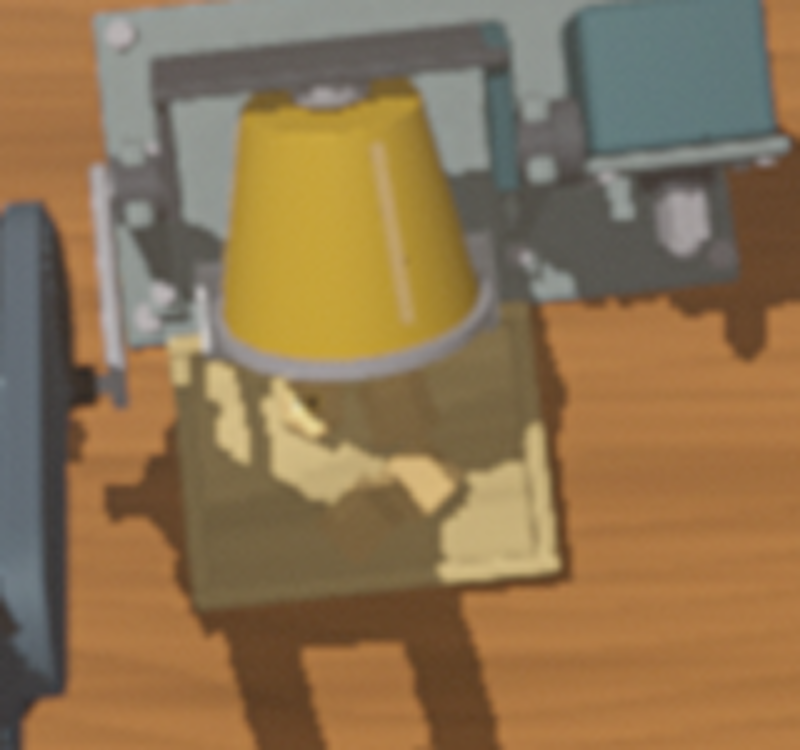

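View pics/l4_side.png

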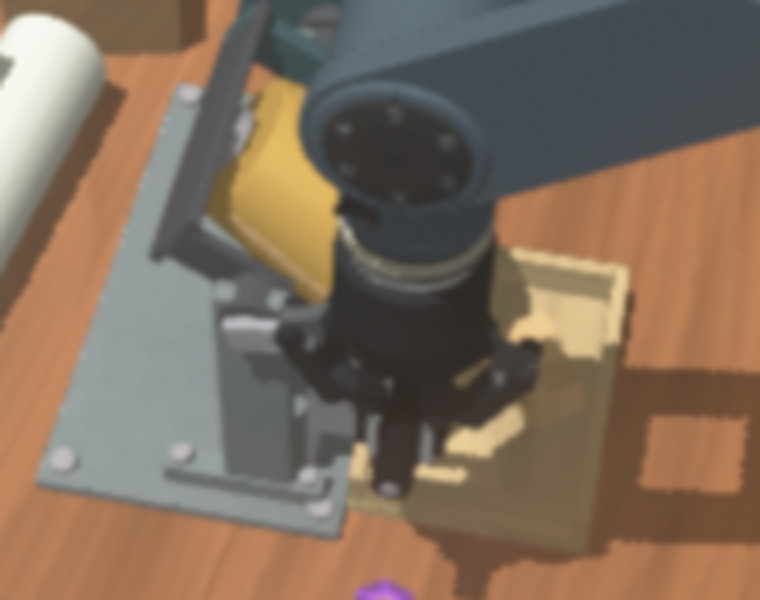

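```bash
python3 -m crank '[[0.01,-0.006,0,0,0],[0.01,-0.0085,0.0019,0,0],[0.01,-0.0083,0.0026,0,0],[0.01,-0.0081,0.0033,0,0],[0.01,-0.0077,0.004,0,0]]' 50
python3 -m crank '[[0.01,-0.0074,0.0047,0,0],[0.01,-0.0069,0.0053,0,0],[0.01,-0.0063,0.006,0,0],[0.01,-0.006,0.0063,0,0],[0.01,-0.0053,0.007,0,0]]'
python3 - <<'E'
from knobs import *
state()
for n in ("side",):
    s=cam(n); crop(s,"l5_%s.png"%n,230,180,420,330,4)
E
```

```text
t: 57.0
tcp_pos: [0.5025, 0.154, 0.2121]
tool_rot: [0.475, 0.523, -0.475, 0.525]
force: [7.7, -3.1, -17.6]
finger_gap: 0.236
t: 57.5
tcp_pos: [0.5263, 0.1566, 0.2432]
tool_rot: [0.472, 0.526, -0.479, 0.522]
force: [-0.6, -4.9, -20.5]
finger_gap: 0.233
t 57.50 tcp [0.5263 0.1566 0.2432] jaw y-axis ang 5.6 x [-0.011 -0.003 -1.   ] gap 0.0199 F [ -0.6  -4.9 -20.5] q [ 0.09  0.39  1.57 -0.    1.19 -0.01]
```

View pics/l5_side.png

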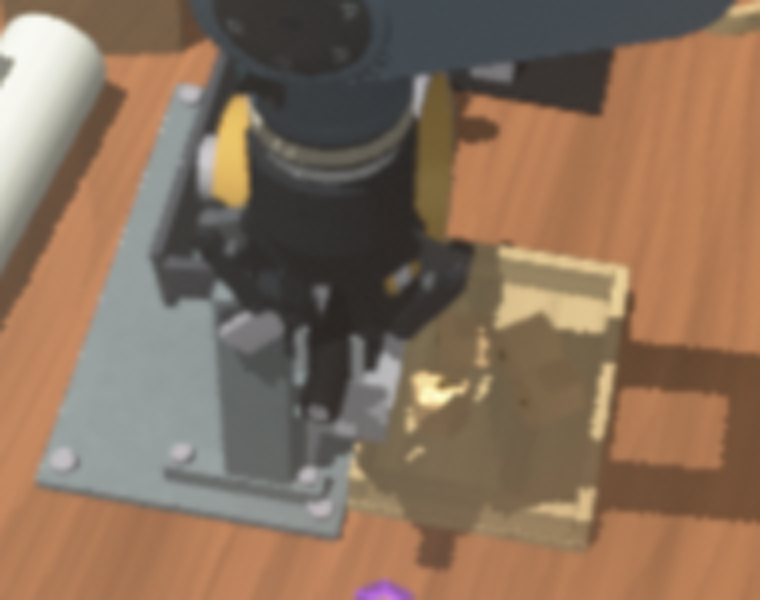

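```bash
python3 -m crank '[[0.01,-0.0047,0.0078,0,0],[0.01,-0.0041,0.0078,0,0],[0.01,-0.0033,0.008,0,0],[0.01,-0.0025,0.0083,0,0],[0.01,-0.002,0.0085,0,0]]'
python3 -m crank '[[0.01,-0.001,0.0087,0,0],[0.01,-0.0005,0.0087,0,0],[0.01,0.0005,0.0087,0,0],[0.01,0.001,0.0087,0,0],[0.01,0.002,0.0085,0,0]]'
python3 -m crank '[[0.01,0.0025,0.0083,0,0],[0.01,0.0015,0.004,0,0],[0.01,0.001,0.003,0,0],[0.01,0,0,0,0]]'
python3 -c "
from h import *
state()"
```

```text
t: 58.05
tcp_pos: [0.5611, 0.1604, 0.2646]
tool_rot: [0.469, 0.528, -0.481, 0.52]
force: [-18.6, -8.0, 14.0]
finger_gap: 0.232
t: 58.55
tcp_pos: [0.6092, 0.1655, 0.2655]
tool_rot: [0.473, 0.525, -0.477, 0.523]
force: [-13.7, -6.2, 3.5]
finger_gap: 0.232
t: 58.95
tcp_pos: [0.6214, 0.1685, 0.2617]
tool_rot: [0.472, 0.527, -0.478, 0.52]
force: [-19.9, -2.1, 18.8]
finger_gap: 0.233
t 58.95 tcp [0.6214 0.1685 0.2617] jaw y-axis ang 5.5 x [-0.013  0.001 -1.   ] gap 0.0199 F [-19.9  -2.1  18.8] q [ 0.09  0.51  1.31  0.    1.34 -0.01]
```

```bash
python3 -m crank '[[0.01,0.001,0.004,0,0],[0.01,0,0,0,0]]'
python3 -m crank '[[0.01,0,-0.006,0,0],[0.05,0,-0.002,0,0],[0.05,0,0,0,0],[0.05,0,0,0,0]]'
python3 -m crank '[[0.055,-0.03,0,0,0],[0.055,-0.04,0,0,0],[0.055,-0.03,-0.03,0,0],[0.055,0,-0.045,-0.03,0],[0.055,0,-0.045,-0.04,0]]'
python3 -m crank '[[0.055,0,-0.045,-0.04,0],[0.055,0,-0.04,-0.045,0],[0.055,0,0,-0.045,0],[0.055,0,0,-0.045,0],[0.055,0,0,0,0]]'
python3 - <<'E'
from knobs import *
state()
for n in ("top","side"):
    s=cam(n); cv2.imwrite("pics/f_%s.png"%n,s["image"]); crop(s,"f2_%s.png"%n,*((260,170,420,320,5) if n=="top" else (230,150,420,330,4)))
    P=cloud(s);z=P[...,2]; img=s["image"].astype(int); k=(img.max(2)<70)&(z>.27)&(z<.31)&(P[...,1]>.1)&(P[...,1]<.23)&(P[...,0]>.55)&(P[...,0]<.68)
    p=P[k]; print(n,k.sum(),p.mean(0).round(4),p.min(0).round(3),p.max(0).round(3))
E
```

```text
t: 59.15
tcp_pos: [0.6213, 0.1684, 0.2616]
tool_rot: [0.47, 0.529, -0.481, 0.518]
force: [-29.2, -4.6, 27.4]
finger_gap: 0.227
t: 59.55
tcp_pos: [0.6259, 0.1679, 0.2564]
tool_rot: [0.476, 0.523, -0.474, 0.524]
force: [-0.7, -0.2, -0.6]
finger_gap: 0.587
t: 60.05
tcp_pos: [0.5106, 0.2174, 0.3562]
tool_rot: [0.477, 0.522, -0.475, 0.523]
force: [0.0, 1.5, 0.3]
finger_gap: 0.645
t: 60.55
tcp_pos: [0.4237, 0.3757, 0.355]
tool_rot: [0.475, 0.526, -0.472, 0.524]
force: [-0.1, -0.6, -0.2]
finger_gap: 0.644
t 60.55 tcp [0.4237 0.3757 0.355 ] jaw y-axis ang 5.9 x [ 0.001  0.004 -1.   ] gap 0.0550 F [-0.1 -0.6 -0.2] q [0.53 0.31 1.38 0.   1.45 0.42]
top 89 [0.6202 0.1602 0.2991] [0.612 0.124 0.295] [0.634 0.2   0.306]
side 297 [0.6189 0.1648 0.3002] [0.608 0.122 0.291] [0.631 0.203 0.306]
```

View pics/f2_top.png

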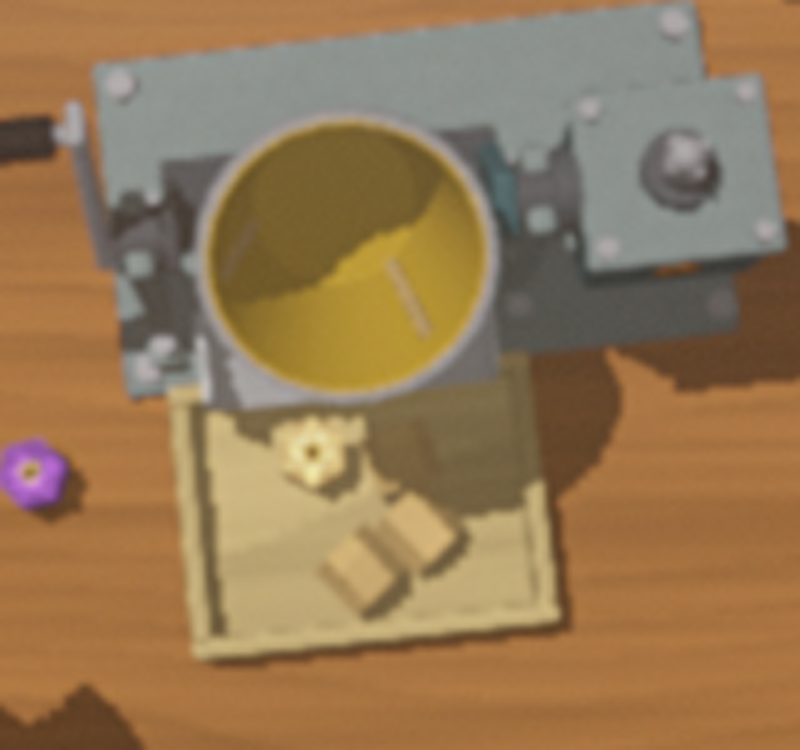

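View pics/f2_side.png

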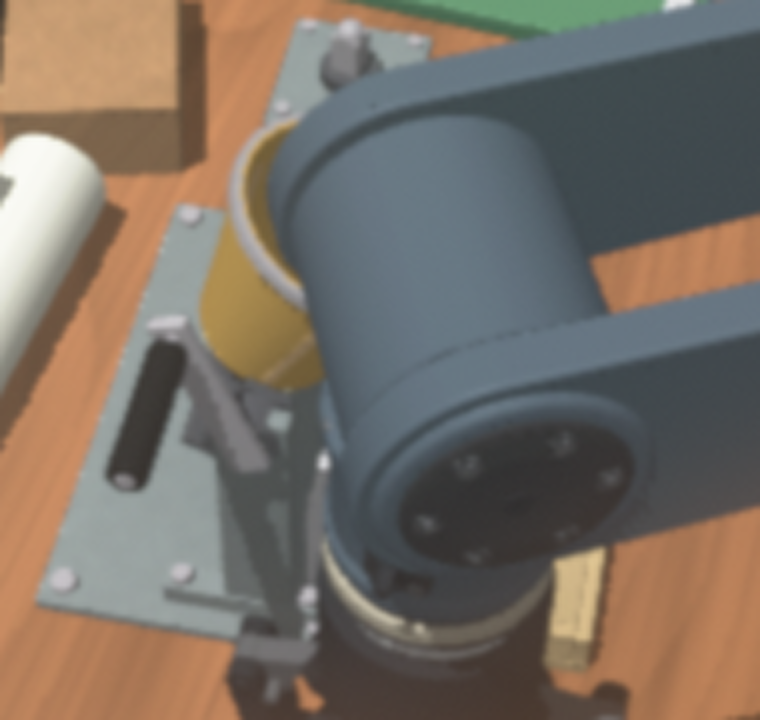

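View pics/f_top.png

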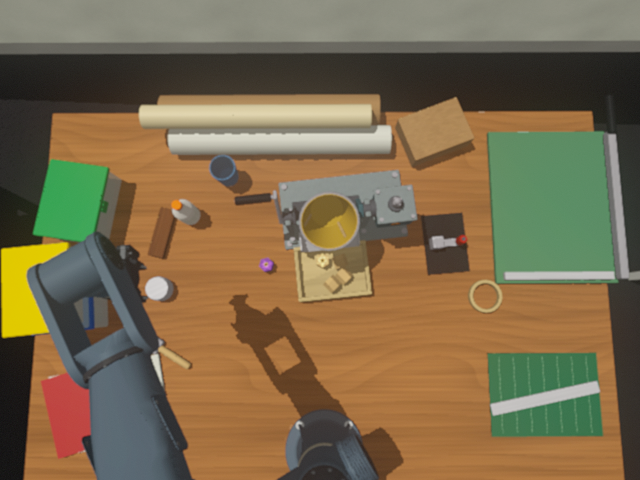

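```bash
python3 -m crank '[[0.055,0,-0.02,-0.045,0],[0.055,0,-0.03,-0.045,0],[0.055,0,-0.04,-0.045,0],[0.055,0,-0.04,-0.04,0],[0.055,0,0,0,0]]'
python3 - <<'E'
from knobs import *
state()
s=cam("side"); crop(s,"e_side.png",230,150,430,330,4)
T=cam("top");P=cloud(T);z=P[...,2]
im=np.zeros(z.shape,np.uint8); im[(z>.02)&(z<.2)]=255; 
d=np.clip(z/.06*255,0,255).astype(np.uint8); cv2.imwrite("pics/e_h.png",cv2.resize(d[235:305,285:385],None,fx=7,fy=7))
E
```

```text
t: 61.15
tcp_pos: [0.2892, 0.52, 0.3548]
tool_rot: [0.474, 0.526, -0.474, 0.524]
force: [0.6, -1.7, 1.1]
finger_gap: 0.645
t 61.15 tcp [0.2892 0.52   0.3548] jaw y-axis ang 5.9 x [-0.002  0.002 -1.   ] gap 0.0551 F [ 0.6 -1.7  1.1] q [0.87 0.36 1.31 0.   1.47 0.77]
```

View pics/e_side.png

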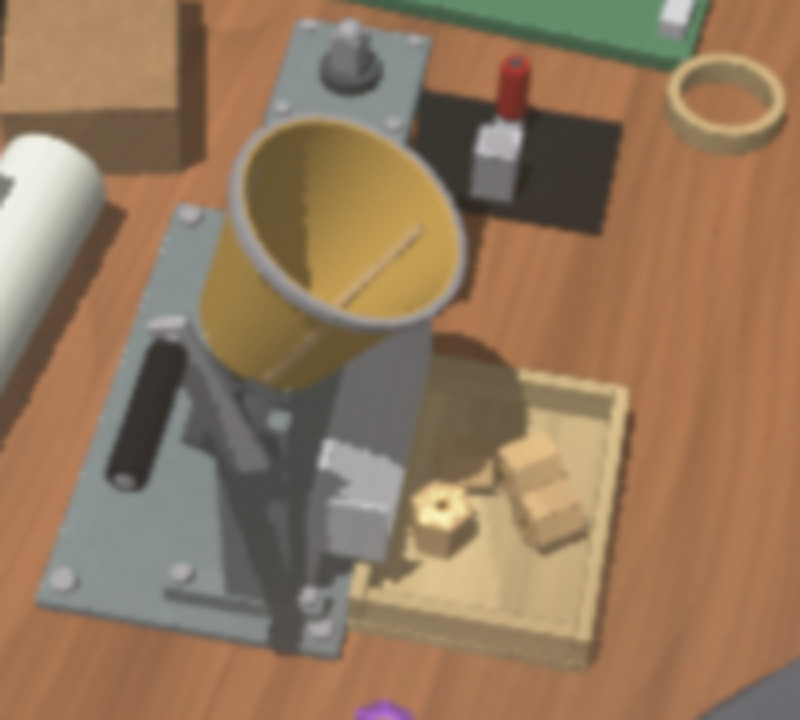

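View pics/e_h.png

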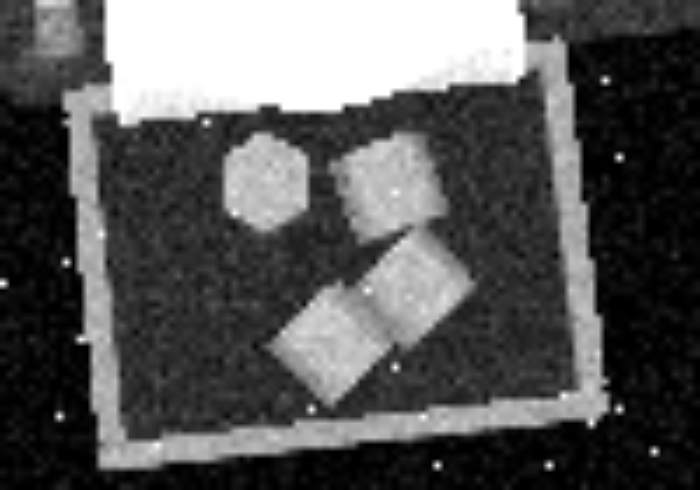

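```bash
python3 -c "
from station import manip
print(manip.sign_off())"
```

```text
the job is handed in; nothing more can be done
None
```

The job is done and handed in at about 61 s of the 210 s allowed; no verdict was reported.

**What I did**
- I put all four beech knobs in the drum and left the purple one where it stood.
- I fitted the crank, wound it about 3.5 turns clockwise by its handle, and laid it back on its mat.
- I slid the tray against the base's front edge, tipped the drum fully with the lever, and pushed the lever back to its stop.

**What the last checks showed**
- **Knobs:** all four are in the tray in the height image, and the drum is empty.
- **Lever and drum:** the lever grip measures the same place as at the start, so the drum is back on its stop.
- **Crank:** it lies flat near the middle of its mat. Its handle now points right; it pointed left at the start.
- **Other things on the bench:** they looked unmoved in the last top picture, though I did not measure each one. The arm ended clear of everything.

**What failed or disagreed**
- My first grip on the tray wall closed on nothing. The fingertips appeared to sit about 20 mm higher than the TCP reading suggested, so I gripped lower and it held.
- The tray measured about 4 mm off the drum's centre line and within 1 mm of the target distance from the base edge. I left it there.
- The two cameras differed by 1 to 3 mm throughout.

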